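# Tamp the rock chips level in the sample pan

### The job

Take the flat tamper from its cork rest and tamp the rock chips in the sample pan until all eight lie flat on its floor in one level layer; where a chip standing on edge jams, do not push harder but rub it down with small sideways strokes of the tamper, and bed the finished layer with a steady push of about 15 newtons for a second. The rock is friable: never push or knock with more than 45 newtons, keep the fingers off the chips, and leave the other things on the bench where they are. Then stand the tamper upright in the middle of its cork rest again and let go.

Things in the scene. Friction and masses are not known exactly. Their poses are not given: they have to be found in the camera images.
- pan: rectangular sheet-steel sample pan, clipped on a black base plate 112 x 210 x 8 mm that stands fixed on levelling feet, 6 to 14 mm above the bench. Inside 74 (x) x 172 mm (y, long axis), walls 3 mm thick. Origin at the centre of the plate's underside, z up; inner floor 11 mm and rim 47 mm above the origin. It may stand left or right, turned by up to 25 degrees.
- tamper: flat hand tamper, 0.45 kg, standing on its rubber-faced steel foot plate 60 (x) x 90 (y) x 9 mm; thin stem; brass collar 28 mm wide at 42 to 46 mm; square wooden handle 28 x 28 mm, sides parallel to the foot's, from 46 to 110 mm above the foot's underside. Origin at the centre of the underside, z up. The foot enters the pan only with long sides parallel and covers half of its length.
- rest: cork rest pad 85 x 115 x 8 mm lying fixed on the bench, on which the tamper stands at the start; origin at the centre of its underside, top 8 mm above it.
- jar: bystander: closed glass jar 56 mm across, 75 mm tall; origin under its centre
- dish: bystander: small white bowl 84 mm across, 22 mm high; origin under its centre
- brush: bystander: flat brush 170 mm long lying on the bench; origin under its middle
- probe: bystander: wooden rod 160 mm long, 8 mm thick, lying on the bench between pan and rest; origin under its middle
- loupe: bystander: steel hand lens 72 mm long, 12 mm high, lying beside the cork rest; origin under the centre of its lens
- chip1: platy rock chip 31 x 40 x 10 mm (its x, y, z), about 32 g; origin at its centre, 16 mm above the pan's origin when it lies flat in the pan. At the start it stands on edge, leaning at about 61 degrees to the floor against the pan's +y end wall, its top 39 mm above the floor. Pushed straight down it jams; rubbed across the pan (along the pan's x) by the tamper in strokes of about 5 mm either way under 10 to 15 N, its foot slips inwards and it lies flat.
- chip2: platy rock chip 30 x 39 x 10 mm (its x, y, z), about 30 g; origin at its centre, 16 mm above the pan's origin when it lies flat in the pan. At the start it stands on edge, leaning at about 61 degrees to the floor against the pan's -y end wall, its top 39 mm above the floor. Pushed straight down it jams; rubbed across the pan (along the pan's x) by the tamper in strokes of about 5 mm either way under 10 to 15 N, its foot slips inwards and it lies flat.
- chip3: platy rock chip 32 x 39 x 10 mm (its x, y, z), about 32 g; origin at its centre, 16 mm above the pan's origin when it lies flat in the pan. At the start it stands on edge, leaning at about 61 degrees to the floor against the pan's -y end wall, its top 39 mm above the floor. Pushed straight down it jams; rubbed across the pan (along the pan's x) by the tamper in strokes of about 5 mm either way under 10 to 15 N, its foot slips inwards and it lies flat.
- chip4: platy rock chip 31 x 38 x 11 mm (its x, y, z), about 34 g; origin at its centre, 16.5 mm above the pan's origin when it lies flat in the pan. At the start it lies flat and loose in the pan.
- chip5: platy rock chip 32 x 39 x 10 mm (its x, y, z), about 32 g; origin at its centre, 16 mm above the pan's origin when it lies flat in the pan. At the start it lies flat and loose in the pan.
- chip6: platy rock chip 30 x 38 x 10 mm (its x, y, z), about 30 g; origin at its centre, 16 mm above the pan's origin when it lies flat in the pan. At the start it lies flat and loose in the pan.
- chip7: platy rock chip 31 x 38 x 11 mm (its x, y, z), about 34 g; origin at its centre, 16.5 mm above the pan's origin when it lies flat in the pan. At the start it lies flat and loose in the pan.
- chip8: platy rock chip 31 x 39 x 10 mm (its x, y, z), about 31 g; origin at its centre, 16 mm above the pan's origin when it lies flat in the pan. At the start it lies flat and loose in the pan.
There are look-alikes about, which are no part of the job. What is shaped like the chip5 but orange, pink or red is not meant.

How it is judged:
By the outcome, as a careful person would: the job done as asked, in the order asked, and still so for the second after the job is handed in, with the robot touching nothing.
It also fails if it takes over 72 s, if anything falls off the work surface, if the arm or the gripper's body presses on something with over 40 N, if the wrist force passes 120 N, or if a joint passes its speed limit or range.

### The arm

A 6-joint arm with a two-finger parallel gripper is mounted at the origin on the work surface. World frame = base frame: x ahead of the robot, y to its left, z up, the work surface at z = 0. Lengths are in m, angles in rad, forces in N, time in s.
With the tool pointing down it reaches from about 0.25 to 0.725 m from the base axis. Payload 4 kg.
Tool frame: the origin (TCP) lies between the finger pads; the fingertips stand 11 mm ahead of it and the grasp point (between the pads) lies 8 mm behind it (bot.tip_extent is the distance from the TCP to the fingertips, in m); z points along the fingers, y is the line along which they close (so a half turn about z gives the same grasp; the last joint's range is limited). The gripper opens to 85 mm and grips with 20 to 120 N. Pads are 22 mm wide; open, the fingers measure 114 mm over their backs; the gripper's body (76 mm by 85 mm) begins 54 mm behind the grasp point. The pads swing forward as they close: fully open they stand 13 mm farther back than shut.
Start: joints at [1.219, 0.241, 0.005, 1.335, 0, 1.571], TCP at [0.172, 0.469, 0.242] pointing down, gripper open.
Joint ranges: [-2.72, 2.72], [-1.05, 1.87], [-1.09, 1.28], [-1.99, 2.15], [-1.42, 1.44], [-3.14, 3.14]. Speed limits (rad/s): [2.79, 2.79, 3.14, 3.14, 3.14, 3.14].

### API

Orientations are given as a unit quaternion [x, y, z, w].
In Python, from workcell import bot gives the robot as it stands. The module is installed in compiled form; this text tells all that it offers.
- The arm moves only by the tool drive_tool, never from a script. Its argument "rows" is a list of rows, each an object of numbers: "dx", "dy", "dz": the shift along the tool's x, y, z in units of 50 mm (1.0 is 50 mm); "wx", "wy", "wz": the turn, a rotation vector about the tool's x, y, z in units of 5 degrees (1.0 is 5 degrees); "hand": the finger opening in mm, from 0 to 85.4. A call has 1 to 20 rows; each row is the pose to reach, as a shift and turn from the pose commanded when the call began, along the tool's axes at that moment; what a row does not reach only later rows make up. A row lasts 1/10 s, in which the tool goes at most 50 mm and 8.59 degrees, less where a joint would pass 70% of its speed; a pose out of reach is approached as far as the arm can. A call with a gripper value outside its range is refused whole. The fingers move at their own pace and stop on an object; the grip force is fixed at half the most. Time passes only in rows, so rows that repeat a pose let the fingers close. It gives the time, the measured TCP pose, the force, the opening and the grip force at its end, in the units of the state.
- bot.get_obs(): the state, without advancing time (a new reading comes with each control period).
- bot.camera(name): name is "scene" or "top" or "wrist"; returns the picture (480x640x3 uint8, red, green, blue); there is no depth.
- bot.get_calibration(name): a dict with "vfov" (degrees; the focal length in pixels is half the picture's height over the tangent of half this angle, whatever the lens; pixels are square), "cx", "cy" (the principal point, pixels), "origin" and "rotation" of the camera in the world; the wrist camera has in their place "mount" (4x4, takes a point from camera to tool coordinates, whose origin is the TCP and whose axes are the flange's). Camera axes: x right, y up, looking along -z (the intrinsics and any distortion apply to the point x, -y, -z); pixel columns grow to the right and rows downward; lengths in m; the calibration is good to about 2 mm. The wrist camera is an equidistant fisheye: a pixel r from the principal point sees the ray r / f radians off the axis. A picture is of the moment at which its call begins: read the wrist's pose just before it. get_calibration takes no time and is no camera call.
- bot.job_done(): hands the job in; it is judged then, once.
Trained networks look in the newest picture that a camera, given by its name, has taken for a name from the list of things; names that differ only in an ending like _2 or _b are one class to them, and where a whole thing is asked for, a point or a joint stands for the part that bears it (a point fixed in the world has none). Each returns a list of dicts, best first, with "score" (0 to 1); they miss things now and then, are a little off and sometimes report something else, mostly with a low value. They report only what shows in the picture. A call takes as long as a camera call. They do not tell look-alikes from the thing itself.
- bot.look_for(camera, thing): "extent" ([centre column, centre row, width, height] in pixels, round what is visible of it).
- bot.outline_of(camera, thing): "region" (480x640 bool, what is visible of it) and "extent" ([centre column, centre row, width, height] in pixels, round what is visible of it).
The state is a dict: "clock": time; "joint_pos": joint angles; "joint_vel": joint speeds; "tau": joint torques, N m; "eef_pos": TCP position; "tool_rot": TCP orientation; "ft_force": force on the tool from outside, world axes, zero at the start; "ft_torque": the same for the moment, N m; "grip_width": finger opening in m; "grasp_force": force on a finger pad.
Only numpy, scipy, OpenCV 4.12 (cv2) and the standard library are available. Lean on these libraries where they do the work, as an engineer would, in place of code of your own. Each camera call takes 0.05 s, during which the arm holds its last target. There are 200 camera calls.

## Working session

There is one attempt and no reset: what is moved stays moved. The work goes in short steps, Python scripts to look and compute and a tool call to move; the robot and the scene stay as the last step left them, time stands still between calls to the robot, and variables do not carry over. Pictures are saved under pics/ and viewed, at most 12 in all, crops included, and the job is handed in when it is done.

Besides the shell and the picture viewer there is one more tool, called as a command line: name --argument value ..., lists and objects as JSON in quotes. drive_tool: Moves the arm, as the interface text tells. Its arguments: {"type":"object","properties":{"rows":{"type":"array","items":{"type":"object","properties":{"dx":{"type":"number"},"dy":{"type":"number"},"dz":{"type":"number"},"wx":{"type":"number"},"wy":{"type":"number"},"wz":{"type":"number"},"hand":{"type":"number"}}}}},"required":["rows"]}

```bash
mkdir -p pics; cat > h.py <<'E'
import numpy as np,cv2
from workcell import bot
from scipy.spatial.transform import Rotation as R
def snap(n,f):
    im=bot.camera(n); cv2.imwrite('pics/'+f,im[:,:,::-1]); return im
def ray(n,u,v):
    c=bot.get_calibration(n); f=240/np.tan(np.radians(c['vfov'])/2)
    d=np.array([(u-c['cx'])/f,-(v-c['cy'])/f,-1.]); return np.array(c['origin']),np.array(c['rotation'])@d
def at(n,u,v,z):
    o,d=ray(n,u,v); return o+d*(z-o[2])/d[2]
def proj(n,p):
    c=bot.get_calibration(n); f=240/np.tan(np.radians(c['vfov'])/2)
    q=np.array(c['rotation']).T@(np.array(p)-np.array(c['origin'])); return np.array([c['cx']-f*q[0]/q[2],c['cy']+f*q[1]/q[2]])
E
python3 - <<'E'
from h import *
a=snap('top','top0.png'); b=snap('scene','scene0.png')
print({k:(v if not hasattr(v,'tolist') else np.round(v,4).tolist()) for k,v in bot.get_calibration('top').items()})
print(bot.get_calibration('wrist'))
for t in ['tamper','rest','pan','chip1','chip5','probe','loupe','jar','dish','brush']:
    for d in bot.look_for('top',t)[:9]: print(t,round(d['score'],2),np.round(d['extent']),np.round(at('top',*d['extent'][:2],0.02),3))
o=bot.get_obs();print({k:np.round(v,3).tolist() for k,v in o.items()}, bot.tip_extent)
E
```

```text
{'vfov': 46.557664981320045, 'cx': 321.65184483211334, 'cy': 237.6732065123184, 'origin': [0.3812, -0.0003, 1.1244], 'rotation': [-0.0579, 0.0597, 0.7105, -0.6988]}
{'vfov': 65.70646984690485, 'cx': 327.690770823382, 'cy': 239.18882673033886, 'mount': array([[-4.32180989e-04,  9.44166518e-01,  3.29468360e-01,
         8.45885796e-02],
       [ 9.99999844e-01,  2.91690604e-04,  4.75846663e-04,
         7.20418391e-04],
       [ 3.53175662e-04,  3.29468514e-01, -9.44166497e-01,
        -1.31574262e-01],
       [ 0.00000000e+00,  0.00000000e+00,  0.00000000e+00,
         1.00000000e+00]])}Traceback (most recent call last):
  File "<stdin>", line 6, in <module>
  File "h.py", line 10, in at
    o,d=ray(n,u,v); return o+d*(z-o[2])/d[2]
        ~~~^^^^^^^
  File "h.py", line 8, in ray
    d=np.array([(u-c['cx'])/f,-(v-c['cy'])/f,-1.]); return np.array(c['origin']),np.array(c['rotation'])@d
                                                                                 ~~~~~~~~~~~~~~~~~~~~~~~^~
ValueError: matmul: Input operand 1 has a mismatch in its core dimension 0, with gufunc signature (n?,k),(k,m?)->(n?,m?) (size 3 is different from 4)
```

View pics/top0.png

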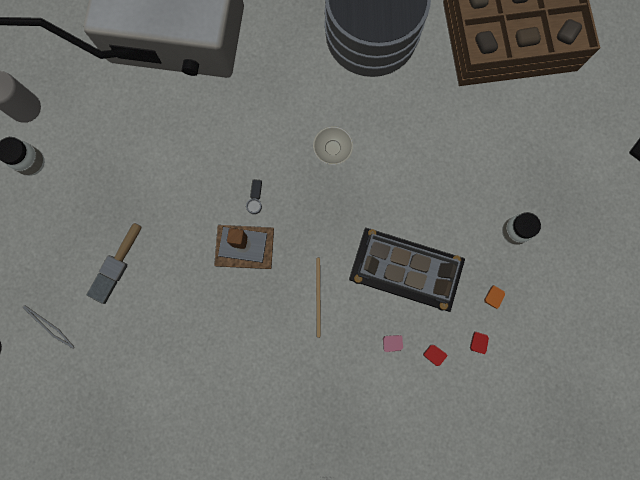

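View pics/scene0.png

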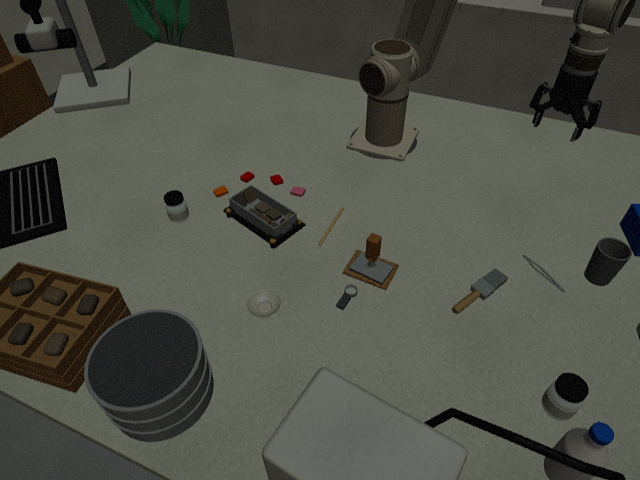

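The top view shows the tamper (handle top near 237,236) on its cork rest (244,247), the pan (408,268) turned clockwise, the probe (319,297), the loupe (255,198) and the dish (333,146). The coloured look-alike chips lie outside the pan. Only one tamper is in view, so nothing else could be taken for it.

```bash
sed -i "s/np.array(c\['rotation'\])/R.from_quat(c['rotation']).as_matrix()/g" h.py
python3 - <<'E'
from h import *
im=snap('top','top1.png')
zs=dict(tamper=.02,rest=.008,pan=.055,probe=.004,loupe=.006,jar=.07,dish=.01,brush=.01)
for t,z in zs.items():
    for d in bot.outline_of('top',t)[:2]:
        m=d['region'].astype(np.uint8); c=max(cv2.findContours(m,0,2)[0],key=cv2.contourArea)
        r=cv2.minAreaRect(c); w=np.array([at('top',*p,z) for p in cv2.boxPoints(r)])
        print(t,round(d['score'],2),np.round(d['extent']),'ctr',np.round(w.mean(0),4),'sides',np.round([np.linalg.norm(w[1]-w[0]),np.linalg.norm(w[2]-w[1])],4),'ang',[round(float(np.degrees(np.arctan2(*(w[i+1]-w[i])[[1,0]]))),1) for i in (0,1)])
cv2.imwrite('pics/crop1.png',np.hstack([cv2.resize(im[210:285,200:290],(390,325),interpolation=2),cv2.resize(im[220:315,345:470],(428,325),interpolation=2)])[:, :800,::-1])
o=bot.get_obs();print({k:np.round(v,3).tolist() for k,v in o.items()}, bot.tip_extent)
E
```

```text
tamper 0.61 [243. 242.  54.  32.] ctr [0.5555 0.1541 0.02  ] sides [0.0625 0.0933] ang [-7.0, -99.0]
rest 0.58 [244. 247.  62.  45.] ctr [0.5537 0.1529 0.008 ] sides [0.0852 0.1184] ang [-2.0, -93.9]
rest 0.38 [243. 243.  52.  35.] ctr [0.5574 0.1563 0.008 ] sides [0.0601 0.0913] ang [-8.6, -100.5]
pan 0.73 [407. 270. 118.  90.] ctr [ 0.4975 -0.1671  0.055 ] sides [0.1121 0.2068] ang [-18.1, -108.0]
pan 0.68 [420. 265.  24.  19.] ctr [ 0.5096 -0.1936  0.055 ] sides [0.0322 0.0394] ang [-20.6, -109.7]
probe 0.74 [372. 265.  19.  17.] ctr [ 0.5131 -0.1032  0.004 ] sides [0.0329 0.0255] ang [-19.9, -109.6]
probe 0.69 [521. 228.  38.  34.] ctr [ 0.5832 -0.4129  0.004 ] sides [0.084  0.0581] ang [-64.6, -157.9]
loupe 0.86 [253. 197.  14.  33.] ctr [0.6587 0.1351 0.006 ] sides [0.029  0.0677] ang [-90.9, -179.9]
jar 0.67 [522. 229.  39.  32.] ctr [ 0.5708 -0.3874  0.07  ] sides [0.0745 0.053 ] ang [-64.6, -157.9]
dish 0.69 [333. 146.  41.  38.] ctr [ 0.7637 -0.0311  0.01  ] sides [0.0803 0.0815] ang [-44.6, -137.5]
brush 0.72 [114. 264.  56.  82.] ctr [0.5276 0.4101 0.01  ] sides [0.1692 0.0458] ang [-25.2, -118.1]
{'clock': 0.6, 'joint_pos': [1.219, 0.241, 0.005, 1.335, -0.0, 1.571], 'joint_vel': [0.001, 0.001, 0.0, -0.0, -0.001, -0.001], 'tau': [0.001, -37.198, 25.257, 0.001, 0.0, -0.0], 'eef_pos': [0.172, 0.469, 0.242], 'tool_rot': [0.175, 0.985, 0.0, 0.0], 'ft_force': [-0.275, 0.71, -0.095], 'ft_torque': [0.015, 0.055, -0.012], 'grasp_force': 0.0, 'grip_width': 0.086} 0.011
```

View pics/crop1.png

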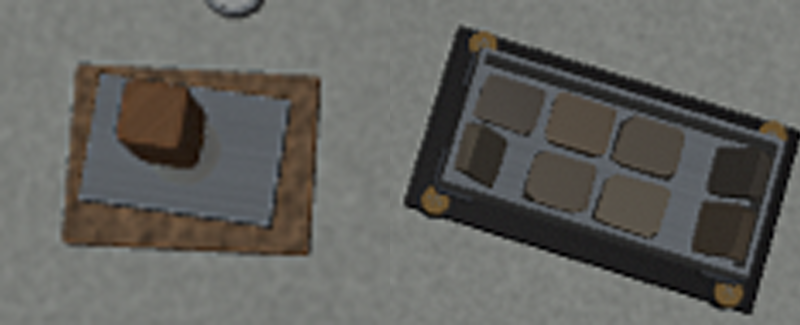

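The crop shows the tamper turned about -8° on its rest. In the pan, one chip stands at the left (+y) end at (372,265) and two stand at the right end, with five flat chips in between. I'll fit the poses with the known sizes and then get a closer wrist view.

```bash
cat >> h.py <<'E'
from scipy.optimize import least_squares
def fitrect(projf,px,w,l,z,x0):
    """px: corners in order (+x+y),(+x-y),(-x-y),(-x+y); fits x,y,yaw"""
    loc=np.array([[w,l],[w,-l],[-w,-l],[-w,l]])/2
    def f(q):
        c,s=np.cos(q[2]),np.sin(q[2]); P=loc@np.array([[c,s],[-s,c]])+q[:2]
        return np.concatenate([projf([*p,z])-u for p,u in zip(P,px)])
    r=least_squares(f,x0); return r.x,np.abs(r.fun).max()
E
python3 - <<'E'
from h import *
T=lambda a:[(200+x/4.333-.4,210+y/4.333-.4) for x,y in a]
P=lambda a:[(345+(x-390)/3.424-.35,220+y/3.421-.35) for x,y in a]
pj=lambda p:proj('top',p)
pr=lambda n,r:print(n,np.round(r[0],4),'deg',round(np.degrees(r[0][2]),2),'res px',round(r[1],2))
pr('foot',fitrect(pj,T([(99,72),(290,100),(272,226),(80,201)]),.06,.09,.017,[.55,.15,-.1]))
pr('rest',fitrect(pj,T([(78,64),(320,76),(308,254),(64,242)]),.085,.115,.008,[.55,.15,-.1]))
im=cv2.imread('pics/top1.png')[:,:,::-1]
for z in(.014,.018,.022): pr('plate',fitrect(pj,P([(462,28),(805,135),(752,313),(405,205)]),.112,.21,z,[.5,-.16,-.3]))
print(cv2.cvtColor(im[225:315:1],cv2.COLOR_RGB2GRAY).shape)
E
```

```text
foot [ 0.5569  0.1548 -0.1492] deg -8.55 res px 0.41
rest [ 0.554   0.1526 -0.0662] deg -3.79 res px 0.39
plate [ 0.5013 -0.1754 -0.3261] deg -18.69 res px 0.99
plate [ 0.5009 -0.1748 -0.3261] deg -18.68 res px 1.14
plate [ 0.5004 -0.1742 -0.326 ] deg -18.68 res px 1.29
(90, 640)
```

```bash
cat >> h.py <<'E'
def rel(p,yaw):
    """units to reach TCP p (world), tool down with tool y at world yaw+90deg (deg); from measured pose"""
    o=bot.get_obs(); Rm=R.from_quat(o['tool_rot']).as_matrix()
    c,s=np.cos(np.radians(yaw)),np.sin(np.radians(yaw))
    T=np.array([[-c,-s,0],[-s,c,0],[0,0,-1]])
    print('rel',np.round(Rm.T@(np.array(p)-o['eef_pos'])/.05,3),np.round(np.degrees(R.from_matrix(Rm.T@T).as_rotvec())/5,3),'F',np.round(o['ft_force'],1))
def wproj(p,o=None):
    o=o or bot.get_obs(); c=bot.get_calibration('wrist'); f=240/np.radians(c['vfov']/2) if 0 else 240/np.tan(np.radians(c['vfov']/2))
    t=R.from_quat(o['tool_rot']).as_matrix().T@(np.array(p)-o['eef_pos']); M=np.array(c['mount'])
    q=M[:3,:3].T@(t-M[:3,3]); d=np.array([q[0],-q[1],-q[2]]); rr=np.hypot(d[0],d[1]); th=np.arctan2(rr,d[2])
    return np.array([c['cx'],c['cy']])+f*th*d[:2]/rr
E
python3 -c "
from h import *
rel([.52,.155,.25],-8.55)"
```

```text
rel [-8.695 -3.507 -0.154] [ 1.000e-03  0.000e+00 -2.321e+00] F [-0.3  0.7 -0.1]
```

drive_tool --rows '[{"dx": -8.7, "dy": -3.5, "dz": -0.15, "wz": -2.32, "hand": 85}, {"dx": -8.7, "dy": -3.5, "dz": -0.15, "wz": -2.32, "hand": 85}, {"dx": -8.7, "dy": -3.5, "dz": -0.15, "wz": -2.32, "hand": 85}, {"dx": -8.7, "dy": -3.5, "dz": -0.15, "wz": -2.32, "hand": 85}, {"dx": -8.7, "dy": -3.5, "dz": -0.15, "wz": -2.32, "hand": 85}, {"dx": -8.7, "dy": -3.5, "dz": -0.15, "wz": -2.32, "hand": 85}, {"dx": -8.7, "dy": -3.5, "dz": -0.15, "wz": -2.32, "hand": 85}, {"dx": -8.7, "dy": -3.5, "dz": -0.15, "wz": -2.32, "hand": 85}, {"dx": -8.7, "dy": -3.5, "dz": -0.15, "wz": -2.32, "hand": 85}, {"dx": -8.7, "dy": -3.5, "dz": -0.15, "wz": -2.32, "hand": 85}, {"dx": -8.7, "dy": -3.5, "dz": -0.15, "wz": -2.32, "hand": 85}, {"dx": -8.7, "dy": -3.5, "dz": -0.15, "wz": -2.32, "hand": 85}, {"dx": -8.7, "dy": -3.5, "dz": -0.15, "wz": -2.32, "hand": 85}, {"dx": -8.7, "dy": -3.5, "dz": -0.15, "wz": -2.32, "hand": 85}]'

```text
invalid input at $.rows[0]: expected keys dx, dy, dz, wx, wy, wz, hand
```

```bash
python3 - <<'E'
from h import *
im=bot.camera('wrist')
j=im.copy()
def rect(x,y,yaw,w,l,z,col):
    c,s=np.cos(yaw),np.sin(yaw); P=[]
    for a,b in [(1,1),(1,-1),(-1,-1),(-1,1)]:
        P.append(wproj([x+a*w/2*c-b*l/2*s,y+a*w/2*s+b*l/2*c,z]))
    print(np.round(P,1).tolist()); cv2.polylines(j,[np.int32(np.round(P))],True,col,1)
rect(.5569,.1548,-.1492,.06,.09,.017,(255,0,0))
rect(.5569,.1548,-.1492,.028,.028,.118,(0,255,0))
rect(.554,.1526,-.0662,.085,.115,.008,(255,255,0))
cv2.imwrite('pics/w0.png',j[:,:,::-1]); cv2.imwrite('pics/w0raw.png',im[:,:,::-1])
o=bot.get_obs(); print(o['clock'],o['eef_pos'],o['tool_rot'])
E
```

```text
[[261.2, 489.1], [213.8, 489.3], [200.1, 470.4], [249.5, 470.0]]
[[231.4, 534.2], [215.0, 533.3], [207.7, 525.4], [224.4, 526.3]]
[[270.0, 486.2], [212.4, 489.6], [189.5, 462.8], [249.9, 458.6]]
0.65 [0.17227896 0.46936853 0.24231812] [ 1.74997295e-01  9.84568914e-01  6.96428052e-06 -7.29741694e-06]
```

View pics/w0.png

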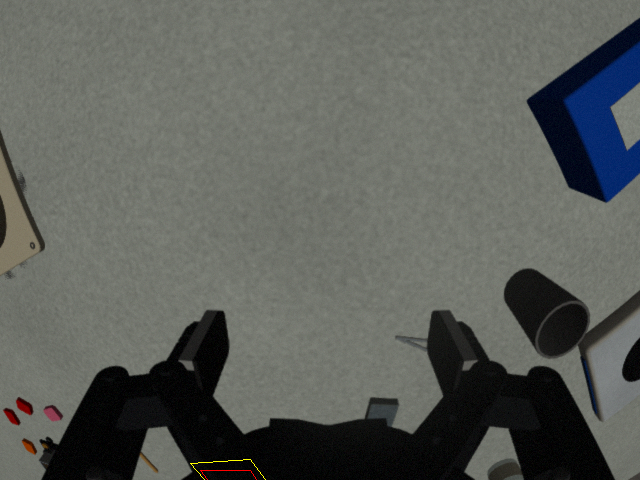

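That call was refused because every key is needed in each row. The picture therefore only shows the view from the start pose. I'll move with all keys given.

drive_tool --rows '[{"dx": -8.7, "dy": -3.5, "dz": -0.15, "wx": 0, "wy": 0, "wz": -2.32, "hand": 85}, {"dx": -8.7, "dy": -3.5, "dz": -0.15, "wx": 0, "wy": 0, "wz": -2.32, "hand": 85}, {"dx": -8.7, "dy": -3.5, "dz": -0.15, "wx": 0, "wy": 0, "wz": -2.32, "hand": 85}, {"dx": -8.7, "dy": -3.5, "dz": -0.15, "wx": 0, "wy": 0, "wz": -2.32, "hand": 85}, {"dx": -8.7, "dy": -3.5, "dz": -0.15, "wx": 0, "wy": 0, "wz": -2.32, "hand": 85}, {"dx": -8.7, "dy": -3.5, "dz": -0.15, "wx": 0, "wy": 0, "wz": -2.32, "hand": 85}, {"dx": -8.7, "dy": -3.5, "dz": -0.15, "wx": 0, "wy": 0, "wz": -2.32, "hand": 85}, {"dx": -8.7, "dy": -3.5, "dz": -0.15, "wx": 0, "wy": 0, "wz": -2.32, "hand": 85}, {"dx": -8.7, "dy": -3.5, "dz": -0.15, "wx": 0, "wy": 0, "wz": -2.32, "hand": 85}, {"dx": -8.7, "dy": -3.5, "dz": -0.15, "wx": 0, "wy": 0, "wz": -2.32, "hand": 85}, {"dx": -8.7, "dy": -3.5, "dz": -0.15, "wx": 0, "wy": 0, "wz": -2.32, "hand": 85}, {"dx": -8.7, "dy": -3.5, "dz": -0.15, "wx": 0, "wy": 0, "wz": -2.32, "hand": 85}, {"dx": -8.7, "dy": -3.5, "dz": -0.15, "wx": 0, "wy": 0, "wz": -2.32, "hand": 85}]'

```text
clock: 1.95
eef_pos: [0.5195, 0.1559, 0.2497]
tool_rot: [0.074, 0.997, 0.0, -0.0]
ft_force: [0.2, 0.3, 0.1]
grip_width: 0.0851
grasp_force: 0.0
```

```bash
cat >> h.py <<'E'
def rect(j,x,y,yaw,w,l,z,col):
    c,s=np.cos(yaw),np.sin(yaw); P=[wproj([x+a*w/2*c-b*l/2*s,y+a*w/2*s+b*l/2*c,z]) for a,b in [(1,1),(1,-1),(-1,-1),(-1,1)]]
    print(np.round(P,1).tolist()); cv2.polylines(j,[np.int32(np.round(P))],True,col,1)
E
python3 - <<'E'
from h import *
im=bot.camera('wrist')
j=im.copy()
rect(j,.5569,.1548,-.1492,.06,.09,.017,(255,0,0))
rect(j,.5569,.1548,-.1492,.028,.028,.118,(0,255,0))
rect(j,.554,.1526,-.0662,.085,.115,.008,(255,255,0))
cv2.imwrite('pics/w1.png',j[:,:,::-1]); cv2.imwrite('pics/w1raw.png',im[:,:,::-1])
o=bot.get_obs(); print(o['clock'],o['eef_pos'],o['tool_rot'])
rel([.5569,.1548,.138],-8.55)
E
```

```text
[[373.4, 261.0], [288.9, 261.0], [287.1, 206.2], [375.7, 206.3]]
[[349.9, 291.2], [314.7, 291.2], [314.3, 258.7], [350.8, 258.7]]
[[384.1, 262.1], [280.0, 269.9], [270.1, 194.7], [381.2, 185.8]]
2.0 [0.51946035 0.15613402 0.2499098 ] [ 7.37441028e-02  9.97277178e-01  7.22719312e-05 -1.78957923e-04]
rel [-0.745  0.083  2.238] [ 0.001 -0.004  0.018] F [ 0.   0.5 -0.5]
```

View pics/w1.png

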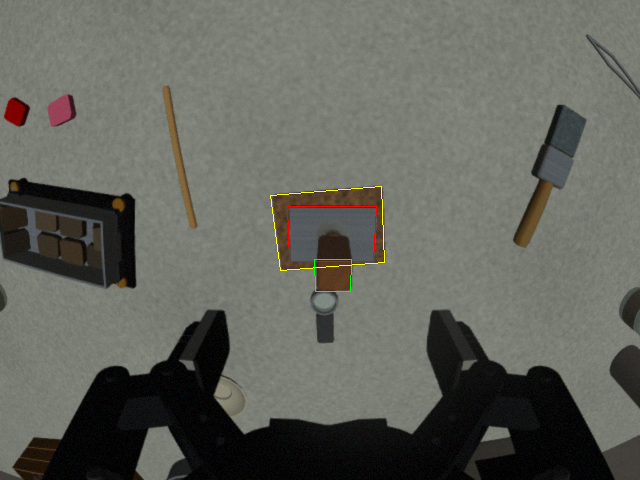

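The projected foot, handle and rest outlines (red, green and yellow) match the picture. Before grasping I'll take one near look over the pan.

```bash
python3 -c "
from h import *
rel([.48,-.17,.25],-18.7)"
```

```text
rel [-1.790e-01 -6.568e+00 -3.000e-03] [ 1.000e-03 -4.000e-03  2.048e+00] F [ 0.   0.5 -0.5]
```

drive_tool --rows '[{"dx": -0.18, "dy": -6.57, "dz": 0, "wx": 0, "wy": 0, "wz": 2.05, "hand": 85}, {"dx": -0.18, "dy": -6.57, "dz": 0, "wx": 0, "wy": 0, "wz": 2.05, "hand": 85}, {"dx": -0.18, "dy": -6.57, "dz": 0, "wx": 0, "wy": 0, "wz": 2.05, "hand": 85}, {"dx": -0.18, "dy": -6.57, "dz": 0, "wx": 0, "wy": 0, "wz": 2.05, "hand": 85}, {"dx": -0.18, "dy": -6.57, "dz": 0, "wx": 0, "wy": 0, "wz": 2.05, "hand": 85}, {"dx": -0.18, "dy": -6.57, "dz": 0, "wx": 0, "wy": 0, "wz": 2.05, "hand": 85}, {"dx": -0.18, "dy": -6.57, "dz": 0, "wx": 0, "wy": 0, "wz": 2.05, "hand": 85}, {"dx": -0.18, "dy": -6.57, "dz": 0, "wx": 0, "wy": 0, "wz": 2.05, "hand": 85}, {"dx": -0.18, "dy": -6.57, "dz": 0, "wx": 0, "wy": 0, "wz": 2.05, "hand": 85}]'

```text
clock: 2.9
eef_pos: [0.4802, -0.1703, 0.25]
tool_rot: [0.163, 0.987, 0.0, 0.0]
ft_force: [0.1, 1.1, -0.0]
grip_width: 0.0848
grasp_force: 0.0
```

```bash
python3 - <<'E'
from h import *
im=bot.camera('wrist')
j=im.copy(); zo=.010
rect(j,.501,-.175,-.326,.112,.21,zo+.008,(255,0,0))
rect(j,.501,-.175,-.326,.08,.178,zo+.047,(0,255,0))
rect(j,.501,-.175,-.326,.074,.172,zo+.011,(255,255,0))
cv2.imwrite('pics/w2raw.png',im[:,:,::-1])
cv2.imwrite('pics/w2.png',np.vstack([cv2.resize(j[150:310,190:470],(0,0),fx=1.85,fy=1.85,interpolation=2),cv2.resize(im[150:310,190:470],(0,0),fx=1.85,fy=1.85,interpolation=2)])[:,:,::-1])
o=bot.get_obs(); print(o['clock'],o['eef_pos'],o['tool_rot'])
E
```

```text
[[424.5, 269.3], [232.6, 269.5], [224.2, 167.1], [432.7, 166.9]]
[[419.9, 270.6], [237.5, 270.9], [230.7, 190.1], [426.5, 189.9]]
[[409.7, 254.3], [247.4, 254.5], [242.7, 185.6], [414.4, 185.4]]
2.95 [ 0.48033651 -0.1696685   0.24997435] [1.62656579e-01 9.86682701e-01 2.90879512e-04 2.10098841e-05]
```

View pics/w2.png

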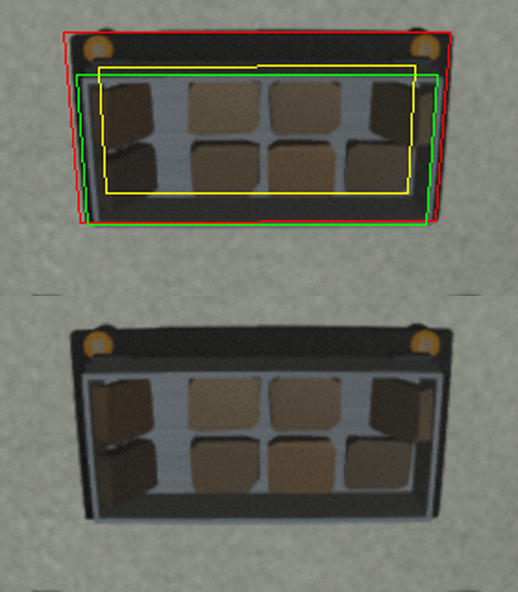

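Actual edges in the lower panel: the plate top's far corners are at (72,331) and (452,331), and the rim's outer corners at (84,375), (443,375), (433,520) and (94,520). Chip1 (standing) is at the right, upper (-x) side. The two others stand at the left. I'll fit the pan pose including its height.

```bash
python3 - <<'E'
from h import *
o=bot.get_obs()
g=lambda u,v:np.array([190+u/1.85-.25,150+(v-296)/1.85-.25])
pts=[((-.056,-.105,.008),g(72,331)),((-.056,.105,.008),g(452,331)),((.056,.105,.008),g(438,519)),((.056,-.105,.008),g(87,519)),
((-.04,-.089,.047),g(84,375)),((-.04,.089,.047),g(443,375)),((.04,.089,.047),g(433,521)),((.04,-.089,.047),g(94,521))]
P=lambda a:[np.array((345+(x-390)/3.424-.35,220+y/3.421-.35)) for x,y in a]
top=list(zip([(.056,.105,.008),(.056,-.105,.008),(-.056,-.105,.008),(-.056,.105,.008)],P([(462,28),(805,135),(752,313),(405,205)])))
def W(q,p): c,s=np.cos(q[2]),np.sin(q[2]); return [q[0]+c*p[0]-s*p[1],q[1]+s*p[0]+c*p[1],q[3]+p[2]]
for sel in (pts,pts[:2]+pts[4:],pts[4:]):
    f=lambda q:np.concatenate([wproj(W(q,p),o)-u for p,u in sel])
    r=least_squares(f,[.5,-.175,-.326,.01]); print(np.round(r.x,4),np.round(np.degrees(r.x[2]),2),np.round(r.fun,1))
q=r.x
# edge-based refinement: inner/outer rim bright strip -> use bright-mask? print row profile across rim
im=cv2.cvtColor(cv2.imread('pics/w2raw.png'),cv2.COLOR_BGR2GRAY)
for v in(205,230,255): print(v,im[v,228:250].tolist(),im[v,410:436].tolist())
for u in(280,340,390): print(u,im[160:200,u].tolist(),im[240:276,u].tolist())
rel([.5569,.1548,.138],-8.55)
E
```

```text
[ 0.5043 -0.1725 -0.3259  0.0072] -18.68 [-0.4  0.2  1.   0.2  0.2 -0.1 -0.4  0.2  0.1 -0.6 -0.1 -0.6 -1.5  0.2
  1.1  0.6]
[ 0.5042 -0.1725 -0.3257  0.0075] -18.66 [-0.5  0.2  1.   0.2 -0.1 -0.6 -0.1 -0.7 -1.4  0.2  1.   0.6]
[ 0.504  -0.1723 -0.3264  0.0086] -18.7 [-0.2 -0.7  0.4 -0.6 -1.1  0.5  0.8  0.8]
205 [135, 110, 65, 30, 26, 30, 45, 81, 98, 98, 64, 47, 49, 54, 54, 55, 52, 55, 56, 54, 45, 45] [40, 41, 45, 43, 43, 43, 47, 57, 62, 60, 61, 63, 63, 60, 49, 65, 97, 98, 79, 43, 28, 40, 71, 121, 134, 135]
230 [132, 133, 136, 129, 87, 36, 24, 26, 50, 81, 98, 90, 60, 42, 42, 40, 37, 39, 41, 38, 48, 58] [57, 56, 61, 71, 62, 44, 37, 36, 37, 37, 41, 39, 36, 53, 95, 98, 79, 47, 33, 37, 71, 115, 138, 138, 139, 137]
255 [141, 140, 137, 138, 141, 135, 102, 37, 23, 22, 36, 68, 98, 93, 59, 46, 46, 47, 47, 45, 46, 47] [76, 75, 63, 49, 38, 38, 35, 37, 38, 39, 41, 58, 89, 95, 77, 41, 31, 41, 84, 122, 134, 136, 135, 137, 138, 136]
280 [138, 141, 142, 139, 137, 125, 96, 42, 31, 32, 33, 30, 29, 29, 32, 31, 29, 31, 34, 29, 31, 28, 31, 41, 43, 45, 41, 42, 43, 42, 50, 85, 101, 100, 102, 98, 96, 104, 10
[... 166 characters left out ...]
0 [140, 141, 140, 139, 135, 108, 61, 33, 28, 37, 38, 35, 31, 37, 38, 33, 30, 35, 30, 29, 28, 36, 33, 39, 43, 43, 42, 45, 41, 48, 62, 94, 95, 78, 70, 68, 74, 75, 73, 69] [69, 72, 72, 71, 72, 70, 70, 71, 70, 68, 66, 70, 67, 69, 63, 63, 61, 44, 41, 44, 45, 45, 43, 45, 47, 44, 48, 41, 45, 50, 83, 98, 105, 124, 137, 135]
390 [138, 135, 135, 136, 136, 128, 79, 37, 33, 32, 35, 33, 36, 32, 36, 35, 32, 34, 39, 36, 33, 35, 33, 39, 49, 40, 44, 45, 43, 45, 53, 81, 97, 95, 95, 90, 91, 86, 82, 81] [64, 59, 61, 57, 60, 59, 58, 59, 61, 58, 60, 59, 58, 62, 74, 76, 61, 47, 45, 46, 45, 42, 41, 45, 47, 46, 48, 46, 48, 54, 90, 98, 119, 132, 134, 135]
rel [0.633 6.636 2.243] [ 0.007 -0.    -2.034] F [0.4 0.4 1.2]
```

```bash
python3 - <<'E'
from h import *
im=cv2.imread('pics/top1.png'); k=6
j=cv2.resize(im[222:318,345:472],(0,0),fx=k,fy=k,interpolation=cv2.INTER_CUBIC)
def W(q,p): c,s=np.cos(q[2]),np.sin(q[2]); return [q[0]+c*p[0]-s*p[1],q[1]+s*p[0]+c*p[1],q[3]+p[2]]
q=[.504,-.1724,-.326,.008]
for w,l,z,col in [(.112,.21,.008,(0,0,255)),(.08,.178,.047,(0,255,0)),(.074,.172,.047,(0,255,255))]:
    P=[(proj('top',W(q,(a*w/2,b*l/2,z)))-[345,222]+.5)*k for a,b in [(1,1),(1,-1),(-1,-1),(-1,1)]]
    cv2.polylines(j,[np.int32(P)],True,col,1)
cv2.imwrite('pics/top2.png',j)
E
```

```text
(no output)
```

View pics/top2.png

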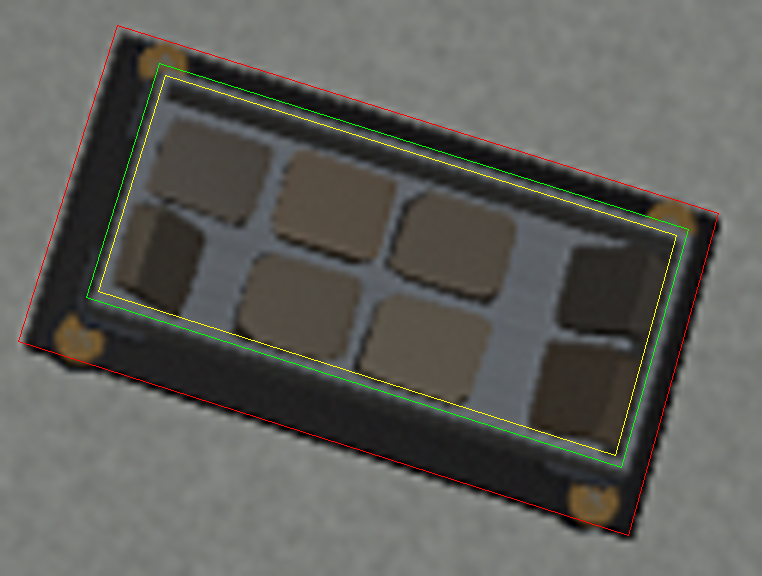

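The wrist-based outline sits about 1 px up and left of the true edges here. The two cameras differ by about 2 mm, so I'll use the mean: pan at (0.503, -0.1733), yaw -18.7°, origin z 0.008. Next I'll grasp the tamper.

drive_tool --rows '[{"dx": 0.63, "dy": 6.64, "dz": 1.5, "wx": 0, "wy": 0, "wz": -2.03, "hand": 85}, {"dx": 0.63, "dy": 6.64, "dz": 1.5, "wx": 0, "wy": 0, "wz": -2.03, "hand": 85}, {"dx": 0.63, "dy": 6.64, "dz": 1.5, "wx": 0, "wy": 0, "wz": -2.03, "hand": 85}, {"dx": 0.63, "dy": 6.64, "dz": 1.5, "wx": 0, "wy": 0, "wz": -2.03, "hand": 85}, {"dx": 0.63, "dy": 6.64, "dz": 1.5, "wx": 0, "wy": 0, "wz": -2.03, "hand": 85}, {"dx": 0.63, "dy": 6.64, "dz": 1.5, "wx": 0, "wy": 0, "wz": -2.03, "hand": 85}, {"dx": 0.63, "dy": 6.64, "dz": 1.5, "wx": 0, "wy": 0, "wz": -2.03, "hand": 85}, {"dx": 0.63, "dy": 6.64, "dz": 1.5, "wx": 0, "wy": 0, "wz": -2.03, "hand": 85}, {"dx": 0.63, "dy": 6.64, "dz": 1.5, "wx": 0, "wy": 0, "wz": -2.03, "hand": 85}, {"dx": 0.63, "dy": 6.64, "dz": 2.1, "wx": 0, "wy": 0, "wz": -2.03, "hand": 85}, {"dx": 0.63, "dy": 6.64, "dz": 2.7, "wx": 0, "wy": 0, "wz": -2.03, "hand": 85}, {"dx": 0.63, "dy": 6.64, "dz": 3.2, "wx": 0, "wy": 0, "wz": -2.03, "hand": 85}, {"dx": 0.63, "dy": 6.64, "dz": 3.36, "wx": 0, "wy": 0, "wz": -2.03, "hand": 85}, {"dx": 0.63, "dy": 6.64, "dz": 3.36, "wx": 0, "wy": 0, "wz": -2.03, "hand": 85}]'

```text
clock: 4.35
eef_pos: [0.5565, 0.1527, 0.0812]
tool_rot: [0.076, 0.997, -0.0, -0.001]
ft_force: [0.6, -0.1, 0.8]
grip_width: 0.0844
grasp_force: 0.0
```

```bash
python3 -c "
from h import *
rel([.5569,.1548,.082],-8.55)"
```

```text
rel [-0.002  0.043 -0.016] [-0.012 -0.026 -0.028] F [ 0.6 -0.1  0.8]
```

drive_tool --rows '[{"dx": 0, "dy": 0.04, "dz": 0, "wx": 0, "wy": 0, "wz": 0, "hand": 20}, {"dx": 0, "dy": 0.04, "dz": 0, "wx": 0, "wy": 0, "wz": 0, "hand": 20}, {"dx": 0, "dy": 0.04, "dz": 0, "wx": 0, "wy": 0, "wz": 0, "hand": 20}, {"dx": 0, "dy": 0.04, "dz": 0, "wx": 0, "wy": 0, "wz": 0, "hand": 20}, {"dx": 0, "dy": 0.04, "dz": 0, "wx": 0, "wy": 0, "wz": 0, "hand": 20}, {"dx": 0, "dy": 0.04, "dz": 0, "wx": 0, "wy": 0, "wz": 0, "hand": 20}, {"dx": 0, "dy": 0.04, "dz": 0, "wx": 0, "wy": 0, "wz": 0, "hand": 20}, {"dx": 0, "dy": 0.04, "dz": 0, "wx": 0, "wy": 0, "wz": 0, "hand": 20}]'

```text
clock: 5.15
eef_pos: [0.5585, 0.1553, 0.0829]
tool_rot: [0.076, 0.997, 0.0, 0.001]
ft_force: [-0.3, -1.7, 4.8]
grip_width: 0.0273
grasp_force: 59.7
```

drive_tool --rows '[{"dx": 0, "dy": 0, "dz": -0.4, "wx": 0, "wy": 0, "wz": 0, "hand": 20}, {"dx": 0, "dy": 0, "dz": -1.0, "wx": 0, "wy": 0, "wz": 0, "hand": 20}, {"dx": 0, "dy": 0, "dz": -1.7, "wx": 0, "wy": 0, "wz": 0, "hand": 20}, {"dx": 0, "dy": 0, "dz": -1.7, "wx": 0, "wy": 0, "wz": 0, "hand": 20}, {"dx": 0, "dy": 0, "dz": -1.7, "wx": 0, "wy": 0, "wz": 0, "hand": 20}]'

```text
clock: 5.65
eef_pos: [0.5577, 0.1555, 0.1661]
tool_rot: [0.075, 0.997, 0.0, -0.0]
ft_force: [-0.5, -0.2, -4.5]
grip_width: 0.0274
grasp_force: 60.1
```

```bash
cat >> h.py <<'E'
PX,PY,PA=.503,-.1733,-18.7
def pan(x,y):
    a=np.radians(PA); return PX+np.cos(a)*x-np.sin(a)*y, PY+np.sin(a)*x+np.cos(a)*y
def loc():
    o=bot.get_obs(); a=np.radians(PA); d=o['eef_pos'][:2]-[PX,PY]
    print('pan-local xy mm',np.round([(np.cos(a)*d[0]+np.sin(a)*d[1])*1e3,(-np.sin(a)*d[0]+np.cos(a)*d[1])*1e3],1),'z',np.round(o['eef_pos'][2]*1e3,1),'F',np.round(o['ft_force'],1),'T',np.round(o['ft_torque'],2),'t',o['clock'])
E
python3 -c "
from h import *
o=bot.get_obs();print(o['ft_force'],o['ft_torque'],o['eef_pos'])
rel([*pan(0,.037),.160],PA)"
```

```text
[-0.45787923 -0.22001672 -4.49880057] [ 0.02538729 -0.0010479  -0.00642854] [0.55766625 0.15550823 0.16614318]
rel [-0.037 -5.937  0.122] [ 1.000e-03 -4.000e-03  2.011e+00] F [-0.5 -0.2 -4.5]
```

drive_tool --rows '[{"dx": -0.04, "dy": -0.5, "dz": 0, "wx": 0, "wy": 0, "wz": 0.2, "hand": 20}, {"dx": -0.04, "dy": -1.2, "dz": 0, "wx": 0, "wy": 0, "wz": 0.5, "hand": 20}, {"dx": -0.04, "dy": -2.0, "dz": 0, "wx": 0, "wy": 0, "wz": 0.8, "hand": 20}, {"dx": -0.04, "dy": -2.8, "dz": 0, "wx": 0, "wy": 0, "wz": 1.1, "hand": 20}, {"dx": -0.04, "dy": -3.6, "dz": 0, "wx": 0, "wy": 0, "wz": 1.4, "hand": 20}, {"dx": -0.04, "dy": -4.4, "dz": 0, "wx": 0, "wy": 0, "wz": 1.7, "hand": 20}, {"dx": -0.04, "dy": -5.1, "dz": 0, "wx": 0, "wy": 0, "wz": 2.01, "hand": 20}, {"dx": -0.04, "dy": -5.6, "dz": 0, "wx": 0, "wy": 0, "wz": 2.01, "hand": 20}, {"dx": -0.04, "dy": -5.94, "dz": 0.1, "wx": 0, "wy": 0, "wz": 2.01, "hand": 20}, {"dx": -0.04, "dy": -5.94, "dz": 0.12, "wx": 0, "wy": 0, "wz": 2.01, "hand": 20}, {"dx": -0.04, "dy": -5.94, "dz": 0.12, "wx": 0, "wy": 0, "wz": 2.01, "hand": 20}]'

```text
clock: 6.75
eef_pos: [0.5134, -0.138, 0.1582]
tool_rot: [0.163, 0.987, 0.001, -0.003]
ft_force: [0.2, 0.0, -3.7]
grip_width: 0.0272
grasp_force: 60.7
```

```bash
python3 - <<'E'
from h import *
loc()
rel([*pan(0,.037),.140],PA)
im=bot.camera('wrist'); j=im.copy(); o=bot.get_obs(); e=o['eef_pos']; z=.008
rect(j,PX,PY,np.radians(PA),.074,.172,z+.047,(0,255,0))
rect(j,e[0],e[1],np.radians(PA),.06,.09,e[2]-.0745+.009,(255,0,0))
k=im[150:390,170:490]; cv2.imwrite('pics/w3.png',cv2.resize(j[140:380,170:490],(0,0),fx=2.4,fy=2.4,interpolation=2)[:,:,::-1])
E
```

```text
pan-local xy mm [-1.5 36.7] z 158.2 F [ 0.2  0.  -3.7] T [ 0.04  0.   -0.01] t 6.75
rel [-0.031  0.005  0.365] [ 0.005 -0.061 -0.011] F [ 0.2  0.  -3.7]
[[394.5, 292.8], [164.9, 290.0], [150.5, 194.4], [401.2, 191.3]]
[[399.6, 309.7], [253.8, 309.7], [246.1, 215.6], [407.1, 215.5]]
```

View pics/w3.png

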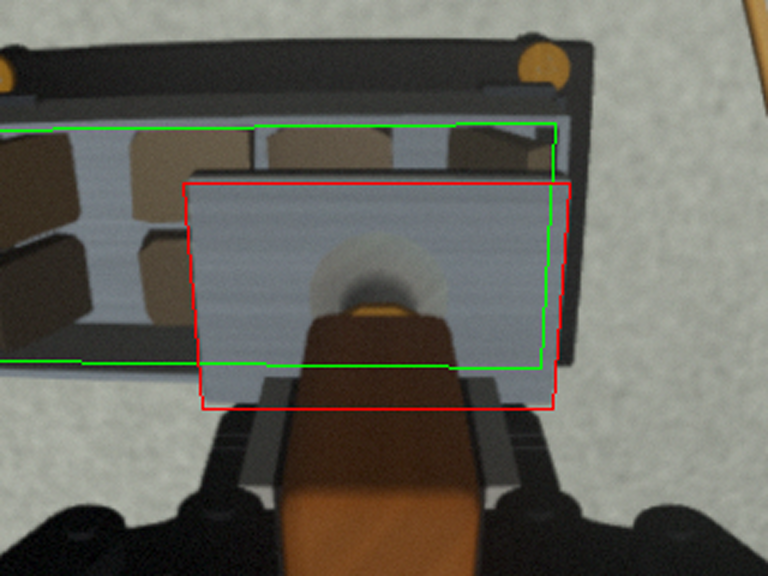

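The foot outline in red matches the real foot, and the green inner rim matches the pan's strip at (556,120), so the alignment is good. I'll descend to just above the chip.

drive_tool --rows '[{"dx": -0.03, "dy": 0, "dz": 0.15, "wx": 0, "wy": -0.05, "wz": 0, "hand": 20}, {"dx": -0.03, "dy": 0, "dz": 0.35, "wx": 0, "wy": -0.05, "wz": 0, "hand": 20}, {"dx": -0.03, "dy": 0, "dz": 0.42, "wx": 0, "wy": -0.05, "wz": 0, "hand": 20}, {"dx": -0.03, "dy": 0, "dz": 0.46, "wx": 0, "wy": -0.05, "wz": 0, "hand": 20}, {"dx": -0.03, "dy": 0, "dz": 0.49, "wx": 0, "wy": -0.05, "wz": 0, "hand": 20}]'

```text
clock: 7.3
eef_pos: [0.5165, -0.1387, 0.136]
tool_rot: [0.162, 0.987, -0.0, 0.002]
ft_force: [0.0, 0.8, -3.3]
grip_width: 0.0274
grasp_force: 60.7
```

```bash
python3 -c "
from h import *
loc(); rel([*pan(0,.037),.130],PA)"
```

```text
pan-local xy mm [ 1.7 37.1] z 136.0 F [ 0.   0.8 -3.3] T [-0.   -0.03 -0.08] t 7.3
rel [ 0.035 -0.002  0.12 ] [-0.     0.046  0.004] F [ 0.   0.8 -3.3]
```

drive_tool --rows '[{"dx": 0, "dy": 0, "dz": 0.02, "wx": 0, "wy": 0, "wz": 0, "hand": 20}, {"dx": 0, "dy": 0, "dz": 0.04, "wx": 0, "wy": 0, "wz": 0, "hand": 20}, {"dx": 0, "dy": 0, "dz": 0.06, "wx": 0, "wy": 0, "wz": 0, "hand": 20}, {"dx": 0, "dy": 0, "dz": 0.08, "wx": 0, "wy": 0, "wz": 0, "hand": 20}]'

```text
clock: 7.7
eef_pos: [0.5175, -0.139, 0.1343]
tool_rot: [0.162, 0.987, -0.0, 0.004]
ft_force: [-3.2, 1.8, 11.1]
grip_width: 0.0274
grasp_force: 62.7
```

```bash
cat >> h.py <<'E'
def avg(n=3):
    global _o
    E=[];F=[];T=[]
    for i in range(n):
        if i: bot.camera('top')
        o=bot.get_obs(); E.append(o['eef_pos']);F.append(o['ft_force']);T.append(o['ft_torque'])
    e=np.mean(E,0); a=np.radians(PA); d=e[:2]-[PX,PY]
    print('avg local mm',np.round([(np.cos(a)*d[0]+np.sin(a)*d[1])*1e3,(-np.sin(a)*d[0]+np.cos(a)*d[1])*1e3],1),'z',round(e[2]*1e3,1),'std',np.round(np.std(E,0)*1e3,1),'F',np.round(np.mean(F,0),1),'T',np.round(np.mean(T,0),2),'t',o['clock'])
E
python3 -c "
from h import *
avg(5)"
```

```text
avg local mm [ 2.7 37.1] z 134.4 std [0. 0. 0.] F [-2.9  1.1  8. ] T [0.71 0.77 0.1 ] t 7.9
```

drive_tool --rows '[{"dx": 0.05, "dy": 0, "dz": 0, "wx": 0, "wy": 0, "wz": 0, "hand": 20}, {"dx": 0.1, "dy": 0, "dz": 0, "wx": 0, "wy": 0, "wz": 0, "hand": 20}, {"dx": 0.15, "dy": 0, "dz": 0, "wx": 0, "wy": 0, "wz": 0, "hand": 20}, {"dx": 0.1, "dy": 0, "dz": 0, "wx": 0, "wy": 0, "wz": 0, "hand": 20}, {"dx": 0.05, "dy": 0, "dz": 0, "wx": 0, "wy": 0, "wz": 0, "hand": 20}, {"dx": 0, "dy": 0, "dz": 0, "wx": 0, "wy": 0, "wz": 0, "hand": 20}, {"dx": -0.05, "dy": 0, "dz": 0, "wx": 0, "wy": 0, "wz": 0, "hand": 20}, {"dx": 0, "dy": 0, "dz": 0, "wx": 0, "wy": 0, "wz": 0, "hand": 20}, {"dx": 0.05, "dy": 0, "dz": 0, "wx": 0, "wy": 0, "wz": 0, "hand": 20}]'

```text
clock: 8.8
eef_pos: [0.5127, -0.138, 0.1307]
tool_rot: [0.163, 0.987, -0.001, 0.0]
ft_force: [-0.5, -0.1, -4.6]
grip_width: 0.0275
grasp_force: 60.7
```

```bash
python3 -c "
from h import *
avg(3)"
```

```text
avg local mm [-2.4 36.5] z 130.7 std [0.2 0.1 0.1] F [-0.6 -0.1 -4.5] T [-0.    0.01  0.01] t 8.9
```

drive_tool --rows '[{"dx": -0.05, "dy": 0, "dz": 0.04, "wx": 0, "wy": 0, "wz": 0, "hand": 20}, {"dx": 0, "dy": 0, "dz": 0.06, "wx": 0, "wy": 0, "wz": 0, "hand": 20}, {"dx": 0.05, "dy": 0, "dz": 0.07, "wx": 0, "wy": 0, "wz": 0, "hand": 20}, {"dx": 0, "dy": 0, "dz": 0.08, "wx": 0, "wy": 0, "wz": 0, "hand": 20}, {"dx": -0.05, "dy": 0, "dz": 0.09, "wx": 0, "wy": 0, "wz": 0, "hand": 20}, {"dx": -0.1, "dy": 0, "dz": 0.1, "wx": 0, "wy": 0, "wz": 0, "hand": 20}, {"dx": -0.15, "dy": 0, "dz": 0.11, "wx": 0, "wy": 0, "wz": 0, "hand": 20}, {"dx": -0.1, "dy": 0, "dz": 0.12, "wx": 0, "wy": 0, "wz": 0, "hand": 20}, {"dx": -0.05, "dy": 0, "dz": 0.12, "wx": 0, "wy": 0, "wz": 0, "hand": 20}]'

```text
clock: 9.8
eef_pos: [0.5165, -0.139, 0.1261]
tool_rot: [0.163, 0.987, -0.0, 0.002]
ft_force: [0.3, -0.6, -3.9]
grip_width: 0.0271
grasp_force: 60.7
```

```bash
python3 -c "
from h import *
avg(2)"
```

```text
avg local mm [ 1.5 36.8] z 126.1 std [0.3 0.1 0. ] F [-0.2 -0.  -4.6] T [0.05 0.05 0.  ] t 9.85
```

drive_tool --rows '[{"dx": 0.03, "dy": 0, "dz": 0.03, "wx": 0, "wy": 0, "wz": 0, "hand": 20}, {"dx": 0.08, "dy": 0, "dz": 0.05, "wx": 0, "wy": 0, "wz": 0, "hand": 20}, {"dx": 0.13, "dy": 0, "dz": 0.06, "wx": 0, "wy": 0, "wz": 0, "hand": 20}, {"dx": 0.08, "dy": 0, "dz": 0.075, "wx": 0, "wy": 0, "wz": 0, "hand": 20}, {"dx": 0.03, "dy": 0, "dz": 0.09, "wx": 0, "wy": 0, "wz": 0, "hand": 20}, {"dx": -0.02, "dy": 0, "dz": 0.105, "wx": 0, "wy": 0, "wz": 0, "hand": 20}, {"dx": -0.07, "dy": 0, "dz": 0.12, "wx": 0, "wy": 0, "wz": 0, "hand": 20}, {"dx": -0.02, "dy": 0, "dz": 0.135, "wx": 0, "wy": 0, "wz": 0, "hand": 20}, {"dx": 0.03, "dy": 0, "dz": 0.15, "wx": 0, "wy": 0, "wz": 0, "hand": 20}]'

```text
clock: 10.75
eef_pos: [0.515, -0.1385, 0.1186]
tool_rot: [0.163, 0.987, -0.0, 0.002]
ft_force: [1.0, -0.1, -3.8]
grip_width: 0.0274
grasp_force: 60.7
```

```bash
python3 -c "
from h import *
avg(2)"
```

```text
avg local mm [-0.2 36.8] z 118.5 std [0.4 0.1 0.1] F [-0.2 -0.5 -3.8] T [0.02 0.09 0.01] t 10.8
```

drive_tool --rows '[{"dx": 0.05, "dy": 0, "dz": 0.02, "wx": 0, "wy": 0, "wz": 0, "hand": 20}, {"dx": 0.1, "dy": 0, "dz": 0.04, "wx": 0, "wy": 0, "wz": 0, "hand": 20}, {"dx": 0.05, "dy": 0, "dz": 0.06, "wx": 0, "wy": 0, "wz": 0, "hand": 20}, {"dx": 0, "dy": 0, "dz": 0.08, "wx": 0, "wy": 0, "wz": 0, "hand": 20}, {"dx": -0.05, "dy": 0, "dz": 0.1, "wx": 0, "wy": 0, "wz": 0, "hand": 20}, {"dx": -0.1, "dy": 0, "dz": 0.12, "wx": 0, "wy": 0, "wz": 0, "hand": 20}, {"dx": -0.05, "dy": 0, "dz": 0.14, "wx": 0, "wy": 0, "wz": 0, "hand": 20}, {"dx": 0, "dy": 0, "dz": 0.16, "wx": 0, "wy": 0, "wz": 0, "hand": 20}]'

```text
clock: 11.6
eef_pos: [0.5151, -0.1385, 0.1106]
tool_rot: [0.163, 0.987, -0.0, 0.002]
ft_force: [0.2, -0.5, -4.2]
grip_width: 0.0275
grasp_force: 60.7
```

```bash
python3 -c "
from h import *
avg(2)"
```

```text
avg local mm [-0.1 36.8] z 110.4 std [0.4 0.1 0.1] F [-0.4 -0.3 -4.1] T [0.03 0.09 0.  ] t 11.65
```

drive_tool --rows '[{"dx": 0.05, "dy": 0, "dz": 0.03, "wx": 0, "wy": 0, "wz": 0, "hand": 20}, {"dx": 0.05, "dy": 0, "dz": 0.06, "wx": 0, "wy": 0, "wz": 0, "hand": 20}, {"dx": -0.05, "dy": 0, "dz": 0.09, "wx": 0, "wy": 0, "wz": 0, "hand": 20}, {"dx": -0.05, "dy": 0, "dz": 0.11, "wx": 0, "wy": 0, "wz": 0, "hand": 20}, {"dx": 0, "dy": 0, "dz": 0.13, "wx": 0, "wy": 0, "wz": 0, "hand": 20}, {"dx": 0, "dy": 0, "dz": 0.15, "wx": 0, "wy": 0, "wz": 0, "hand": 20}]'

```text
clock: 12.25
eef_pos: [0.5176, -0.1392, 0.1067]
tool_rot: [0.163, 0.987, -0.001, 0.005]
ft_force: [-4.1, 0.5, 16.8]
grip_width: 0.0275
grasp_force: 63.2
```

```bash
python3 -c "
from h import *
avg(2)"
```

```text
avg local mm [ 2.9 37. ] z 106.7 std [0. 0. 0.] F [-3.6  0.7 14. ] T [ 0.23  1.   -0.05] t 12.3
```

drive_tool --rows '[{"dx": 0.06, "dy": 0, "dz": 0, "wx": 0, "wy": 0, "wz": 0, "hand": 20}, {"dx": 0.12, "dy": 0, "dz": 0, "wx": 0, "wy": 0, "wz": 0, "hand": 20}, {"dx": 0.06, "dy": 0, "dz": 0, "wx": 0, "wy": 0, "wz": 0, "hand": 20}, {"dx": 0, "dy": 0, "dz": 0, "wx": 0, "wy": 0, "wz": 0, "hand": 20}, {"dx": -0.05, "dy": 0, "dz": 0, "wx": 0, "wy": 0, "wz": 0, "hand": 20}, {"dx": 0, "dy": 0, "dz": 0, "wx": 0, "wy": 0, "wz": 0, "hand": 20}, {"dx": 0.05, "dy": 0, "dz": 0, "wx": 0, "wy": 0, "wz": 0, "hand": 20}]'

```text
clock: 13.0
eef_pos: [0.5154, -0.1383, 0.1067]
tool_rot: [0.162, 0.987, -0.001, 0.006]
ft_force: [1.1, -0.7, 9.9]
grip_width: 0.0271
grasp_force: 62.7
```

```bash
python3 -c "
from h import *
avg(2); print(bot.get_obs()['tool_rot'])"
```

```text
avg local mm [ 0.6 37.1] z 106.7 std [0.1 0.  0. ] F [ 0.6 -0.2 10.5] T [ 0.01  0.21 -0.04] t 13.05
[ 1.62486143e-01  9.86693092e-01 -6.89500482e-04  5.87541178e-03]
```

Height is unchanged and the moment about the foot is close to zero, so the load is centred and this end looks flat. I'll lift, shift to the -y end and look.

drive_tool --rows '[{"dx": 0.04, "dy": 0, "dz": -0.3, "wx": 0, "wy": 0, "wz": 0, "hand": 20}, {"dx": 0.04, "dy": 0, "dz": -0.8, "wx": 0, "wy": 0, "wz": 0, "hand": 20}, {"dx": 0.04, "dy": 0, "dz": -0.95, "wx": 0, "wy": 0, "wz": 0, "hand": 20}, {"dx": 0.04, "dy": -0.3, "dz": -0.95, "wx": 0, "wy": 0, "wz": 0, "hand": 20}, {"dx": 0.04, "dy": -0.7, "dz": -0.95, "wx": 0, "wy": 0, "wz": 0, "hand": 20}, {"dx": 0.04, "dy": -1.1, "dz": -0.95, "wx": 0, "wy": 0, "wz": 0, "hand": 20}, {"dx": 0.04, "dy": -1.4, "dz": -0.95, "wx": 0, "wy": 0, "wz": 0, "hand": 20}, {"dx": 0.04, "dy": -1.48, "dz": -0.95, "wx": 0, "wy": 0, "wz": 0, "hand": 20}, {"dx": 0.04, "dy": -1.48, "dz": -0.95, "wx": 0, "wy": 0, "wz": 0, "hand": 20}, {"dx": 0.04, "dy": -1.48, "dz": -0.95, "wx": 0, "wy": 0, "wz": 0, "hand": 20}]'

```text
clock: 14.05
eef_pos: [0.4871, -0.2067, 0.1504]
tool_rot: [0.162, 0.987, -0.0, 0.002]
ft_force: [0.4, 0.4, -4.5]
grip_width: 0.0274
grasp_force: 60.8
```

```bash
python3 - <<'E'
from h import *
avg(2)
im=bot.camera('wrist'); j=im.copy(); o=bot.get_obs(); e=o['eef_pos']
rect(j,PX,PY,np.radians(PA),.074,.172,.008+.047,(0,255,0))
cv2.imwrite('pics/w4.png',cv2.resize(j[140:380,210:530],(0,0),fx=2.4,fy=2.4,interpolation=2)[:,:,::-1])
E
```

```text
avg local mm [ -4.3 -36.7] z 150.5 std [0.1 0.1 0.1] F [ 0.7  0.3 -4.9] T [-0.02 -0.01  0.01] t 14.1
[[491.4, 297.7], [256.4, 301.0], [248.6, 197.8], [507.2, 200.6]]
```

View pics/w4.png

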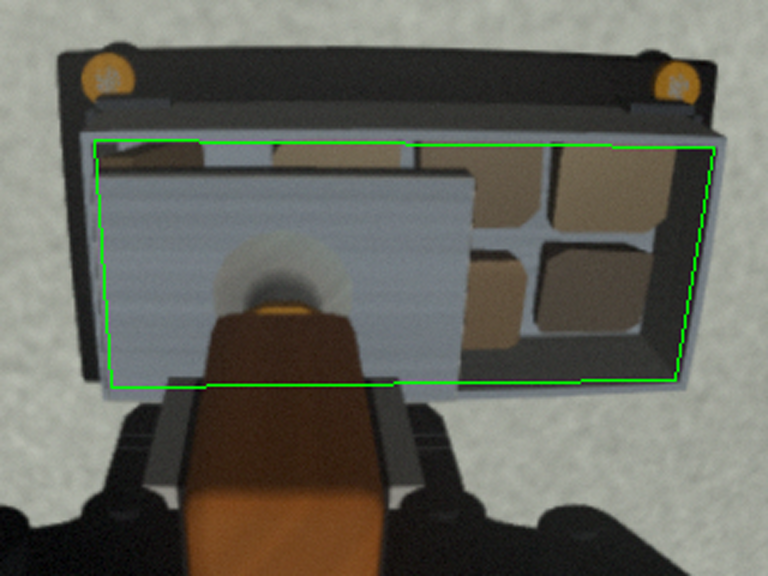

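Chip1 now lies flat at the upper right (610,190), and the green inner rim still fits. I'll centre in x, go down on chips 2 and 3 and rub.

drive_tool --rows '[{"dx": -0.085, "dy": 0, "dz": 0.1, "wx": 0, "wy": 0, "wz": 0, "hand": 20}, {"dx": -0.085, "dy": 0, "dz": 0.22, "wx": 0, "wy": 0, "wz": 0, "hand": 20}, {"dx": -0.085, "dy": 0, "dz": 0.28, "wx": 0, "wy": 0, "wz": 0, "hand": 20}, {"dx": -0.085, "dy": 0, "dz": 0.32, "wx": 0, "wy": 0, "wz": 0, "hand": 20}, {"dx": -0.085, "dy": 0, "dz": 0.35, "wx": 0, "wy": 0, "wz": 0, "hand": 20}, {"dx": -0.085, "dy": 0, "dz": 0.37, "wx": 0, "wy": 0, "wz": 0, "hand": 20}, {"dx": -0.085, "dy": 0, "dz": 0.39, "wx": 0, "wy": 0, "wz": 0, "hand": 20}]'

```text
clock: 14.85
eef_pos: [0.4914, -0.2084, 0.1335]
tool_rot: [0.163, 0.987, -0.0, 0.003]
ft_force: [-4.0, 4.3, 13.6]
grip_width: 0.0273
grasp_force: 63.0
```

```bash
python3 -c "
from h import *
avg(2)"
```

```text
avg local mm [  0.2 -37. ] z 133.5 std [0. 0. 0.] F [-3.9  3.8 11.3] T [ 0.42  1.38 -0.21] t 14.9
```

drive_tool --rows '[{"dx": 0.05, "dy": 0, "dz": 0, "wx": 0, "wy": 0, "wz": 0, "hand": 20}, {"dx": 0.1, "dy": 0, "dz": 0, "wx": 0, "wy": 0, "wz": 0, "hand": 20}, {"dx": 0.05, "dy": 0, "dz": 0, "wx": 0, "wy": 0, "wz": 0, "hand": 20}, {"dx": 0, "dy": 0, "dz": 0, "wx": 0, "wy": 0, "wz": 0, "hand": 20}, {"dx": -0.05, "dy": 0, "dz": 0.01, "wx": 0, "wy": 0, "wz": 0, "hand": 20}, {"dx": -0.1, "dy": 0, "dz": 0.02, "wx": 0, "wy": 0, "wz": 0, "hand": 20}, {"dx": -0.05, "dy": 0, "dz": 0.03, "wx": 0, "wy": 0, "wz": 0, "hand": 20}, {"dx": 0, "dy": 0, "dz": 0.04, "wx": 0, "wy": 0, "wz": 0, "hand": 20}]'

```text
clock: 15.7
eef_pos: [0.4928, -0.2089, 0.133]
tool_rot: [0.162, 0.987, -0.001, 0.005]
ft_force: [-0.6, 3.7, 17.1]
grip_width: 0.027
grasp_force: 63.4
```

```bash
python3 -c "
from h import *
avg(2)"
```

```text
avg local mm [  1.7 -37. ] z 133.0 std [0. 0. 0.] F [-1.5  4.  16.8] T [ 0.12  0.5  -0.08] t 15.75
```

drive_tool --rows '[{"dx": 0.07, "dy": 0, "dz": -0.01, "wx": 0, "wy": 0, "wz": 0, "hand": 20}, {"dx": 0.14, "dy": 0, "dz": -0.01, "wx": 0, "wy": 0, "wz": 0, "hand": 20}, {"dx": 0.14, "dy": 0, "dz": -0.01, "wx": 0, "wy": 0, "wz": 0, "hand": 20}, {"dx": 0.07, "dy": 0, "dz": -0.01, "wx": 0, "wy": 0, "wz": 0, "hand": 20}, {"dx": 0, "dy": 0, "dz": -0.01, "wx": 0, "wy": 0, "wz": 0, "hand": 20}, {"dx": -0.08, "dy": 0, "dz": -0.01, "wx": 0, "wy": 0, "wz": 0, "hand": 20}, {"dx": -0.08, "dy": 0, "dz": -0.01, "wx": 0, "wy": 0, "wz": 0, "hand": 20}, {"dx": 0, "dy": 0, "dz": -0.01, "wx": 0, "wy": 0, "wz": 0, "hand": 20}, {"dx": 0.07, "dy": 0, "dz": -0.01, "wx": 0, "wy": 0, "wz": 0, "hand": 20}, {"dx": 0.14, "dy": 0, "dz": -0.01, "wx": 0, "wy": 0, "wz": 0, "hand": 20}]'

```text
clock: 16.75
eef_pos: [0.4889, -0.2077, 0.133]
tool_rot: [0.162, 0.987, -0.001, 0.008]
ft_force: [6.9, -0.6, 5.4]
grip_width: 0.0276
grasp_force: 61.9
```

```bash
python3 -c "
from h import *
avg(2)"
```

```text
avg local mm [ -2.6 -37.1] z 132.9 std [0.3 0.1 0. ] F [ 5.2 -0.2  6.5] T [-0.44 -1.54  0.26] t 16.8
```

drive_tool --rows '[{"dx": 0.04, "dy": 0, "dz": 0.02, "wx": 0, "wy": 0, "wz": 0, "hand": 20}, {"dx": -0.04, "dy": 0, "dz": 0.02, "wx": 0, "wy": 0, "wz": 0, "hand": 20}, {"dx": -0.12, "dy": 0, "dz": 0.02, "wx": 0, "wy": 0, "wz": 0, "hand": 20}, {"dx": -0.18, "dy": 0, "dz": 0.02, "wx": 0, "wy": 0, "wz": 0, "hand": 20}, {"dx": -0.18, "dy": 0, "dz": 0.02, "wx": 0, "wy": 0, "wz": 0, "hand": 20}, {"dx": -0.1, "dy": 0, "dz": 0.02, "wx": 0, "wy": 0, "wz": 0, "hand": 20}, {"dx": -0.02, "dy": 0, "dz": 0.02, "wx": 0, "wy": 0, "wz": 0, "hand": 20}, {"dx": 0.05, "dy": 0, "dz": 0.02, "wx": 0, "wy": 0, "wz": 0, "hand": 20}, {"dx": 0.05, "dy": 0, "dz": 0.02, "wx": 0, "wy": 0, "wz": 0, "hand": 20}, {"dx": -0.03, "dy": 0, "dz": 0.02, "wx": 0, "wy": 0, "wz": 0, "hand": 20}, {"dx": -0.1, "dy": 0, "dz": 0.02, "wx": 0, "wy": 0, "wz": 0, "hand": 20}, {"dx": -0.18, "dy": 0, "dz": 0.02, "wx": 0, "wy": 0, "wz": 0, "hand": 20}]'

```text
clock: 18.0
eef_pos: [0.4916, -0.2088, 0.1278]
tool_rot: [0.163, 0.987, -0.0, 0.0]
ft_force: [-0.9, 0.3, -4.3]
grip_width: 0.0274
grasp_force: 60.8
```

```bash
python3 -c "
from h import *
avg(2)"
```

```text
avg local mm [  1.  -37.2] z 127.6 std [0.4 0.1 0.2] F [-0.2  0.3 -3.9] T [-0.05 -0.05 -0.03] t 18.05
```

drive_tool --rows '[{"dx": 0.04, "dy": 0, "dz": 0.03, "wx": 0, "wy": 0, "wz": 0, "hand": 20}, {"dx": 0.1, "dy": 0, "dz": 0.05, "wx": 0, "wy": 0, "wz": 0, "hand": 20}, {"dx": 0.16, "dy": 0, "dz": 0.06, "wx": 0, "wy": 0, "wz": 0, "hand": 20}, {"dx": 0.1, "dy": 0, "dz": 0.07, "wx": 0, "wy": 0, "wz": 0, "hand": 20}, {"dx": 0.04, "dy": 0, "dz": 0.08, "wx": 0, "wy": 0, "wz": 0, "hand": 20}, {"dx": -0.02, "dy": 0, "dz": 0.09, "wx": 0, "wy": 0, "wz": 0, "hand": 20}, {"dx": -0.08, "dy": 0, "dz": 0.1, "wx": 0, "wy": 0, "wz": 0, "hand": 20}, {"dx": -0.02, "dy": 0, "dz": 0.11, "wx": 0, "wy": 0, "wz": 0, "hand": 20}, {"dx": 0.04, "dy": 0, "dz": 0.12, "wx": 0, "wy": 0, "wz": 0, "hand": 20}]'

```text
clock: 18.95
eef_pos: [0.491, -0.2084, 0.1226]
tool_rot: [0.163, 0.987, -0.0, 0.002]
ft_force: [-0.1, 0.6, -4.0]
grip_width: 0.0273
grasp_force: 60.7
```

```bash
python3 -c "
from h import *
avg(2)"
```

```text
avg local mm [ -0.5 -37.1] z 122.6 std [0.4 0.2 0.1] F [-0.5  0.1 -4.2] T [ 0.05  0.07 -0.  ] t 19.0
```

drive_tool --rows '[{"dx": 0.05, "dy": 0, "dz": 0.03, "wx": 0, "wy": 0, "wz": 0, "hand": 20}, {"dx": 0.1, "dy": 0, "dz": 0.05, "wx": 0, "wy": 0, "wz": 0, "hand": 20}, {"dx": 0.05, "dy": 0, "dz": 0.07, "wx": 0, "wy": 0, "wz": 0, "hand": 20}, {"dx": -0.01, "dy": 0, "dz": 0.085, "wx": 0, "wy": 0, "wz": 0, "hand": 20}, {"dx": -0.06, "dy": 0, "dz": 0.1, "wx": 0, "wy": 0, "wz": 0, "hand": 20}, {"dx": -0.12, "dy": 0, "dz": 0.115, "wx": 0, "wy": 0, "wz": 0, "hand": 20}, {"dx": -0.06, "dy": 0, "dz": 0.13, "wx": 0, "wy": 0, "wz": 0, "hand": 20}, {"dx": -0.01, "dy": 0, "dz": 0.145, "wx": 0, "wy": 0, "wz": 0, "hand": 20}]'

```text
clock: 19.8
eef_pos: [0.4915, -0.2086, 0.1153]
tool_rot: [0.162, 0.987, -0.0, 0.002]
ft_force: [1.0, 0.3, -4.8]
grip_width: 0.0272
grasp_force: 60.6
```

```bash
python3 -c "
from h import *
avg(2)"
```

```text
avg local mm [ -0.  -37.1] z 115.2 std [0.4 0.1 0.1] F [ 0.5  0.4 -4.3] T [ 0.04  0.12 -0.01] t 19.85
```

Still free. I'll go on down towards the contact height of about 0.1065 with rubbing, and about 3 mm of command past it.

drive_tool --rows '[{"dx": 0.05, "dy": 0, "dz": 0.03, "wx": 0, "wy": 0, "wz": 0, "hand": 20}, {"dx": 0.1, "dy": 0, "dz": 0.06, "wx": 0, "wy": 0, "wz": 0, "hand": 20}, {"dx": 0.05, "dy": 0, "dz": 0.09, "wx": 0, "wy": 0, "wz": 0, "hand": 20}, {"dx": -0.01, "dy": 0, "dz": 0.12, "wx": 0, "wy": 0, "wz": 0, "hand": 20}, {"dx": -0.06, "dy": 0, "dz": 0.14, "wx": 0, "wy": 0, "wz": 0, "hand": 20}, {"dx": -0.11, "dy": 0, "dz": 0.16, "wx": 0, "wy": 0, "wz": 0, "hand": 20}, {"dx": -0.06, "dy": 0, "dz": 0.18, "wx": 0, "wy": 0, "wz": 0, "hand": 20}, {"dx": 0, "dy": 0, "dz": 0.2, "wx": 0, "wy": 0, "wz": 0, "hand": 20}, {"dx": 0.05, "dy": 0, "dz": 0.22, "wx": 0, "wy": 0, "wz": 0, "hand": 20}, {"dx": 0.01, "dy": 0, "dz": 0.22, "wx": 0, "wy": 0, "wz": 0, "hand": 20}]'

```text
clock: 20.85
eef_pos: [0.4924, -0.209, 0.1067]
tool_rot: [0.163, 0.987, -0.001, 0.004]
ft_force: [-1.8, -1.1, 9.9]
grip_width: 0.0273
grasp_force: 62.4
```

```bash
python3 -c "
from h import *
avg(2)"
```

```text
avg local mm [  1.4 -37.2] z 106.7 std [0.1 0.  0. ] F [-0.7 -1.2  8.8] T [ 0.25 -0.13 -0.04] t 20.9
```

Both ends bottom out at the same height (0.1067). The load here is about 13 N, so I'll bed this half at about 15 N for over a second.

drive_tool --rows '[{"dx": 0.01, "dy": 0, "dz": 0.01, "wx": 0, "wy": 0, "wz": 0, "hand": 20}, {"dx": 0.01, "dy": 0, "dz": 0.01, "wx": 0, "wy": 0, "wz": 0, "hand": 20}, {"dx": 0.01, "dy": 0, "dz": 0.01, "wx": 0, "wy": 0, "wz": 0, "hand": 20}]'

```text
clock: 21.2
eef_pos: [0.4923, -0.209, 0.1067]
tool_rot: [0.163, 0.987, -0.001, 0.005]
ft_force: [-0.1, -2.4, 8.6]
grip_width: 0.0276
grasp_force: 62.4
```

```bash
python3 -c "
from h import *
avg(2)"
```

```text
avg local mm [  1.3 -37.3] z 106.7 std [0. 0. 0.] F [-0.  -1.8  8.4] T [ 0.21 -0.45 -0.02] t 21.25
```

drive_tool --rows '[{"dx": 0, "dy": 0, "dz": 0.02, "wx": 0, "wy": 0, "wz": 0, "hand": 20}, {"dx": 0, "dy": 0, "dz": 0.02, "wx": 0, "wy": 0, "wz": 0, "hand": 20}, {"dx": 0, "dy": 0, "dz": 0.02, "wx": 0, "wy": 0, "wz": 0, "hand": 20}, {"dx": 0, "dy": 0, "dz": 0.02, "wx": 0, "wy": 0, "wz": 0, "hand": 20}, {"dx": 0, "dy": 0, "dz": 0.02, "wx": 0, "wy": 0, "wz": 0, "hand": 20}, {"dx": 0, "dy": 0, "dz": 0.02, "wx": 0, "wy": 0, "wz": 0, "hand": 20}, {"dx": 0, "dy": 0, "dz": 0.02, "wx": 0, "wy": 0, "wz": 0, "hand": 20}, {"dx": 0, "dy": 0, "dz": 0.02, "wx": 0, "wy": 0, "wz": 0, "hand": 20}, {"dx": 0, "dy": 0, "dz": 0.02, "wx": 0, "wy": 0, "wz": 0, "hand": 20}, {"dx": 0, "dy": 0, "dz": 0.02, "wx": 0, "wy": 0, "wz": 0, "hand": 20}, {"dx": 0, "dy": 0, "dz": 0.02, "wx": 0, "wy": 0, "wz": 0, "hand": 20}, {"dx": 0, "dy": 0, "dz": 0.02, "wx": 0, "wy": 0, "wz": 0, "hand": 20}, {"dx": 0, "dy": 0, "dz": 0.02, "wx": 0, "wy": 0, "wz": 0, "hand": 20}]'

```text
clock: 22.55
eef_pos: [0.4923, -0.2091, 0.1066]
tool_rot: [0.163, 0.987, -0.001, 0.005]
ft_force: [-0.9, -1.0, 13.5]
grip_width: 0.0274
grasp_force: 63.1
```

```bash
python3 -c "
from h import *
avg(2)"
```

```text
avg local mm [  1.4 -37.3] z 106.6 std [0. 0. 0.] F [-1.  -0.9 13.8] T [ 0.45  0.   -0.03] t 22.6
```

drive_tool --rows '[{"dx": 0, "dy": 0, "dz": -0.3, "wx": 0, "wy": 0, "wz": 0, "hand": 20}, {"dx": 0, "dy": 0, "dz": -0.7, "wx": 0, "wy": 0, "wz": 0, "hand": 20}, {"dx": 0, "dy": 0.2, "dz": -1.0, "wx": 0, "wy": 0, "wz": 0, "hand": 20}, {"dx": 0, "dy": 0.6, "dz": -1.0, "wx": 0, "wy": 0, "wz": 0, "hand": 20}, {"dx": 0, "dy": 1.0, "dz": -1.0, "wx": 0, "wy": 0, "wz": 0, "hand": 20}, {"dx": 0, "dy": 1.35, "dz": -1.0, "wx": 0, "wy": 0, "wz": 0, "hand": 20}, {"dx": 0, "dy": 1.48, "dz": -1.0, "wx": 0, "wy": 0, "wz": 0, "hand": 20}, {"dx": 0, "dy": 1.48, "dz": -1.0, "wx": 0, "wy": 0, "wz": 0, "hand": 20}, {"dx": 0, "dy": 1.48, "dz": -1.0, "wx": 0, "wy": 0, "wz": 0, "hand": 20}]'

```text
clock: 23.5
eef_pos: [0.5135, -0.1385, 0.1526]
tool_rot: [0.163, 0.987, -0.001, 0.001]
ft_force: [0.5, 0.3, -4.6]
grip_width: 0.0272
grasp_force: 60.6
```

```bash
python3 - <<'E'
from h import *
avg(3)
im=bot.camera('wrist'); cv2.imwrite('pics/w5.png',cv2.resize(im[140:380,130:450],(0,0),fx=2.4,fy=2.4,interpolation=2)[:,:,::-1])
E
```

```text
avg local mm [-1.  36.1] z 152.7 std [0.1 0.2 0.1] F [-0.   0.1 -4.5] T [-0.03 -0.03  0.02] t 23.6
```

View pics/w5.png

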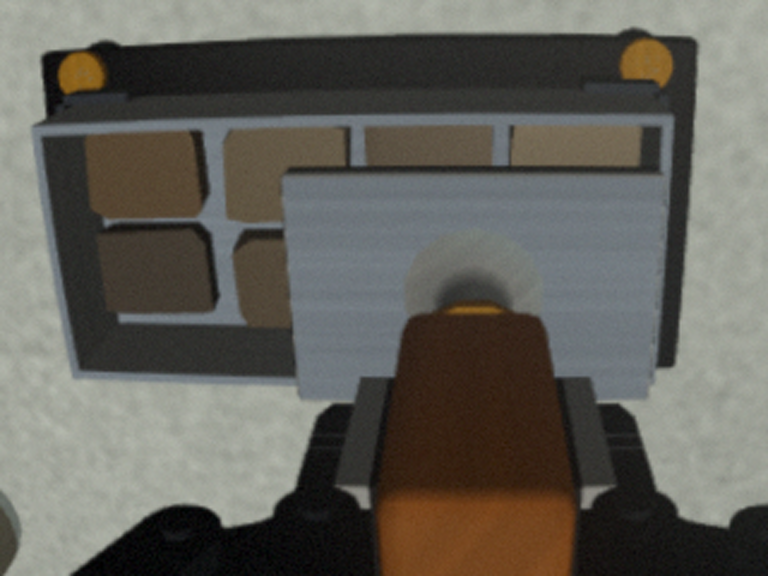

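Chips 2 and 3 now lie flat at (145,175) and (157,268). I'll bed the +y half the same way at about 15 N.

drive_tool --rows '[{"dx": -0.02, "dy": 0, "dz": 0.3, "wx": 0, "wy": 0, "wz": 0, "hand": 20}, {"dx": -0.02, "dy": 0, "dz": 0.6, "wx": 0, "wy": 0, "wz": 0, "hand": 20}, {"dx": -0.02, "dy": 0, "dz": 0.8, "wx": 0, "wy": 0, "wz": 0, "hand": 20}, {"dx": -0.02, "dy": 0, "dz": 0.88, "wx": 0, "wy": 0, "wz": 0, "hand": 20}, {"dx": -0.02, "dy": 0, "dz": 0.92, "wx": 0, "wy": 0, "wz": 0, "hand": 20}, {"dx": -0.02, "dy": 0, "dz": 0.95, "wx": 0, "wy": 0, "wz": 0, "hand": 20}, {"dx": -0.02, "dy": 0, "dz": 0.97, "wx": 0, "wy": 0, "wz": 0, "hand": 20}, {"dx": -0.02, "dy": 0, "dz": 0.98, "wx": 0, "wy": 0, "wz": 0, "hand": 20}, {"dx": -0.02, "dy": 0, "dz": 0.98, "wx": 0, "wy": 0, "wz": 0, "hand": 20}, {"dx": -0.02, "dy": 0, "dz": 0.98, "wx": 0, "wy": 0, "wz": 0, "hand": 20}]'

```text
clock: 24.65
eef_pos: [0.5152, -0.1388, 0.1067]
tool_rot: [0.163, 0.987, -0.001, 0.003]
ft_force: [-7.1, 1.5, 10.1]
grip_width: 0.0271
grasp_force: 62.6
```

```bash
python3 -c "
from h import *
avg(2)"
```

```text
avg local mm [ 0.5 36.6] z 106.7 std [0. 0. 0.] F [-6.8  1.5 10.2] T [ 0.23  1.56 -0.05] t 24.7
```

14.6 N of push. I'll hold it for over a second.

drive_tool --rows '[{"dx": 0, "dy": 0, "dz": 0, "wx": 0, "wy": 0, "wz": 0, "hand": 20}, {"dx": 0, "dy": 0, "dz": 0, "wx": 0, "wy": 0, "wz": 0, "hand": 20}, {"dx": 0, "dy": 0, "dz": 0, "wx": 0, "wy": 0, "wz": 0, "hand": 20}, {"dx": 0, "dy": 0, "dz": 0, "wx": 0, "wy": 0, "wz": 0, "hand": 20}, {"dx": 0, "dy": 0, "dz": 0, "wx": 0, "wy": 0, "wz": 0, "hand": 20}, {"dx": 0, "dy": 0, "dz": 0, "wx": 0, "wy": 0, "wz": 0, "hand": 20}, {"dx": 0, "dy": 0, "dz": 0, "wx": 0, "wy": 0, "wz": 0, "hand": 20}, {"dx": 0, "dy": 0, "dz": 0, "wx": 0, "wy": 0, "wz": 0, "hand": 20}, {"dx": 0, "dy": 0, "dz": 0, "wx": 0, "wy": 0, "wz": 0, "hand": 20}, {"dx": 0, "dy": 0, "dz": 0, "wx": 0, "wy": 0, "wz": 0, "hand": 20}, {"dx": 0, "dy": 0, "dz": 0, "wx": 0, "wy": 0, "wz": 0, "hand": 20}, {"dx": 0, "dy": 0, "dz": 0, "wx": 0, "wy": 0, "wz": 0, "hand": 20}]'

```text
clock: 25.9
eef_pos: [0.5152, -0.1388, 0.1067]
tool_rot: [0.163, 0.987, -0.001, 0.003]
ft_force: [-5.9, 1.5, 9.8]
grip_width: 0.0269
grasp_force: 62.6
```

drive_tool --rows '[{"dx": 0, "dy": 0, "dz": -0.3, "wx": 0, "wy": 0, "wz": 0, "hand": 20}, {"dx": 0, "dy": 0, "dz": -0.8, "wx": 0, "wy": 0, "wz": 0, "hand": 20}, {"dx": 0, "dy": 0, "dz": -1.4, "wx": 0, "wy": 0, "wz": 0, "hand": 20}, {"dx": 0, "dy": 0, "dz": -1.4, "wx": 0, "wy": 0, "wz": 0, "hand": 20}, {"dx": 0, "dy": 0, "dz": -1.4, "wx": 0, "wy": 0, "wz": 0, "hand": 20}]'

```text
clock: 26.4
eef_pos: [0.516, -0.1387, 0.1748]
tool_rot: [0.163, 0.987, -0.0, 0.004]
ft_force: [-1.0, 1.2, -5.4]
grip_width: 0.0272
grasp_force: 60.9
```

```bash
python3 -c "
from h import *
avg(2); rel([.554,.1526,.150],-3.79)"
```

```text
avg local mm [ 0.7 36.9] z 174.1 std [0.6 0.1 0.7] F [-0.7  0.6 -5.2] T [0.02 0.05 0.02] t 26.45
rel [1.129 5.764 0.465] [-0.006  0.045 -2.983] F [-0.3 -0.  -5. ]
```

drive_tool --rows '[{"dx": 0.1, "dy": 0.5, "dz": 0, "wx": 0, "wy": 0, "wz": -0.3, "hand": 20}, {"dx": 0.3, "dy": 1.2, "dz": 0, "wx": 0, "wy": 0, "wz": -0.7, "hand": 20}, {"dx": 0.4, "dy": 2.0, "dz": 0, "wx": 0, "wy": 0, "wz": -1.1, "hand": 20}, {"dx": 0.6, "dy": 2.8, "dz": 0, "wx": 0, "wy": 0, "wz": -1.5, "hand": 20}, {"dx": 0.7, "dy": 3.6, "dz": 0, "wx": 0, "wy": 0, "wz": -1.9, "hand": 20}, {"dx": 0.9, "dy": 4.4, "dz": 0, "wx": 0, "wy": 0, "wz": -2.3, "hand": 20}, {"dx": 1.0, "dy": 5.1, "dz": 0.1, "wx": 0, "wy": 0, "wz": -2.7, "hand": 20}, {"dx": 1.1, "dy": 5.6, "dz": 0.3, "wx": 0, "wy": 0, "wz": -2.98, "hand": 20}, {"dx": 1.13, "dy": 5.76, "dz": 0.46, "wx": 0, "wy": 0, "wz": -2.98, "hand": 20}, {"dx": 1.13, "dy": 5.76, "dz": 0.46, "wx": 0, "wy": 0, "wz": -2.98, "hand": 20}, {"dx": 1.13, "dy": 5.76, "dz": 0.46, "wx": 0, "wy": 0, "wz": -2.98, "hand": 20}, {"dx": 1.13, "dy": 5.76, "dz": 0.46, "wx": 0, "wy": 0, "wz": -2.98, "hand": 20}, {"dx": 1.13, "dy": 5.76, "dz": 0.46, "wx": 0, "wy": 0, "wz": -2.98, "hand": 20}]'

```text
clock: 27.75
eef_pos: [0.5545, 0.1511, 0.1513]
tool_rot: [0.034, 0.999, -0.001, 0.002]
ft_force: [0.5, 0.2, -3.7]
grip_width: 0.0274
grasp_force: 61.0
```

```bash
python3 - <<'E'
from h import *
avg(2); rel([.554,.1526,.0829],-3.79)
im=bot.camera('wrist'); j=im.copy(); e=bot.get_obs()['eef_pos']
rect(j,.554,.1526,-.0662,.085,.115,.008,(255,255,0))
rect(j,e[0],e[1],-.0662,.06,.09,e[2]-.0748+.009,(255,0,0))
cv2.imwrite('pics/w6.png',j[:,:,::-1])
g=cv2.cvtColor(im,cv2.COLOR_RGB2HSV)
# foot (grey, low sat) corner check
for d in bot.outline_of('wrist','rest')[:2]: print('rest',round(d['score'],2),np.round(d['extent'],1))
for d in bot.outline_of('wrist','tamper')[:1]: print('tamper',round(d['score'],2),np.round(d['extent'],1))
for v in (215,230,245,260): print(v,g[v,260:400:4,1].tolist())
E
```

```text
avg local mm [-55.2 323.9] z 151.4 std [0.  0.1 0. ] F [ 0.1 -0.4 -3.5] T [-0.02  0.01  0.  ] t 27.8
rel [0.02  0.027 1.37 ] [-0.011  0.059 -0.024] F [-0.3 -1.1 -3.4]
[[398.7, 273.1], [258.9, 273.3], [252.3, 170.1], [405.0, 169.8]]
[[400.0, 308.1], [254.4, 308.3], [246.4, 214.4], [407.5, 214.1]]
rest 0.82 [329.1 188.6 156.5  40. ]
tamper 0.75 [327.6 308.  161.4 201. ]
215 [30, 18, 25, 23, 25, 26, 20, 23, 25, 18, 25, 25, 25, 28, 17, 22, 25, 32, 23, 27, 28, 25, 15, 25, 23, 34, 27, 20, 23, 27, 26, 25, 25, 28, 22]
230 [25, 21, 26, 25, 27, 20, 30, 18, 32, 29, 26, 27, 26, 23, 28, 25, 26, 27, 20, 28, 27, 25, 23, 22, 22, 22, 32, 23, 29, 27, 20, 23, 29, 28, 22]
245 [25, 24, 35, 26, 26, 26, 28, 30, 24, 28, 33, 8, 13, 16, 11, 11, 19, 21, 16, 13, 17, 15, 17, 26, 24, 29, 31, 22, 28, 21, 22, 28, 19, 23, 24]
260 [24, 29, 29, 24, 22, 30, 27, 34, 32, 31, 11, 12, 9, 18, 32, 10, 17, 15, 15, 9, 17, 18, 8, 14, 12, 24, 29, 28, 26, 27, 21, 29, 24, 32, 24]
```

drive_tool --rows '[{"dx": 0.02, "dy": 0.03, "dz": 0.3, "wx": 0, "wy": 0.05, "wz": 0, "hand": 20}, {"dx": 0.02, "dy": 0.03, "dz": 0.7, "wx": 0, "wy": 0.05, "wz": 0, "hand": 20}, {"dx": 0.02, "dy": 0.03, "dz": 1.0, "wx": 0, "wy": 0.05, "wz": 0, "hand": 20}, {"dx": 0.02, "dy": 0.03, "dz": 1.2, "wx": 0, "wy": 0.05, "wz": 0, "hand": 20}, {"dx": 0.02, "dy": 0.03, "dz": 1.29, "wx": 0, "wy": 0.05, "wz": 0, "hand": 20}, {"dx": 0.02, "dy": 0.03, "dz": 1.33, "wx": 0, "wy": 0.05, "wz": 0, "hand": 20}, {"dx": 0.02, "dy": 0.03, "dz": 1.35, "wx": 0, "wy": 0.05, "wz": 0, "hand": 20}, {"dx": 0.02, "dy": 0.03, "dz": 1.35, "wx": 0, "wy": 0.05, "wz": 0, "hand": 20}, {"dx": 0.02, "dy": 0.03, "dz": 1.35, "wx": 0, "wy": 0.05, "wz": 0, "hand": 20}]'

```text
clock: 28.85
eef_pos: [0.5541, 0.154, 0.084]
tool_rot: [0.033, 0.999, -0.0, 0.001]
ft_force: [0.2, -0.1, -4.1]
grip_width: 0.0277
grasp_force: 61.1
```

```bash
python3 -c "
from h import *
avg(2);rel([.554,.1526,.0829],-3.79)"
```

```text
avg local mm [-56.6 326.3] z 84.0 std [0. 0. 0.] F [ 0.3 -0.4 -3.7] T [-0.01  0.01  0.02] t 28.9
rel [-0.001 -0.027  0.021] [-0.008  0.013 -0.003] F [ 0.3 -0.7 -3.2]
```

drive_tool --rows '[{"dx": 0, "dy": -0.02, "dz": 0.01, "wx": 0, "wy": 0, "wz": 0, "hand": 20}, {"dx": 0, "dy": -0.02, "dz": 0.02, "wx": 0, "wy": 0, "wz": 0, "hand": 20}, {"dx": 0, "dy": -0.02, "dz": 0.03, "wx": 0, "wy": 0, "wz": 0, "hand": 20}, {"dx": 0, "dy": -0.02, "dz": 0.04, "wx": 0, "wy": 0, "wz": 0, "hand": 20}, {"dx": 0, "dy": -0.02, "dz": 0.04, "wx": 0, "wy": 0, "wz": 0, "hand": 20}]'

```text
clock: 29.4
eef_pos: [0.5539, 0.1527, 0.0831]
tool_rot: [0.033, 0.999, -0.0, 0.001]
ft_force: [-3.4, -1.7, 6.6]
grip_width: 0.0277
grasp_force: 62.6
```

It is standing on the cork at the expected height. I'll ease off, open and retreat straight up.

drive_tool --rows '[{"dx": 0, "dy": 0, "dz": -0.02, "wx": 0, "wy": 0, "wz": 0, "hand": 26}, {"dx": 0, "dy": 0, "dz": -0.02, "wx": 0, "wy": 0, "wz": 0, "hand": 30}, {"dx": 0, "dy": 0, "dz": -0.02, "wx": 0, "wy": 0, "wz": 0, "hand": 40}, {"dx": 0, "dy": 0, "dz": -0.02, "wx": 0, "wy": 0, "wz": 0, "hand": 60}, {"dx": 0, "dy": 0, "dz": -0.02, "wx": 0, "wy": 0, "wz": 0, "hand": 85}, {"dx": 0, "dy": 0, "dz": -0.02, "wx": 0, "wy": 0, "wz": 0, "hand": 85}, {"dx": 0, "dy": 0, "dz": -0.02, "wx": 0, "wy": 0, "wz": 0, "hand": 85}, {"dx": 0, "dy": 0, "dz": -0.02, "wx": 0, "wy": 0, "wz": 0, "hand": 85}, {"dx": 0, "dy": 0, "dz": -0.3, "wx": 0, "wy": 0, "wz": 0, "hand": 85}, {"dx": 0, "dy": 0, "dz": -0.9, "wx": 0, "wy": 0, "wz": 0, "hand": 85}, {"dx": 0, "dy": 0, "dz": -1.6, "wx": 0, "wy": 0, "wz": 0, "hand": 85}, {"dx": 0, "dy": 0, "dz": -2.4, "wx": 0, "wy": 0, "wz": 0, "hand": 85}, {"dx": 0, "dy": 0, "dz": -3.2, "wx": 0, "wy": 0, "wz": 0, "hand": 85}, {"dx": 2.0, "dy": 0, "dz": -3.4, "wx": 0, "wy": 0, "wz": 0, "hand": 85}, {"dx": 3.0, "dy": 0, "dz": -3.4, "wx": 0, "wy": 0, "wz": 0, "hand": 85}, {"dx": 4.0, "dy": 0, "dz": -3.4, "wx": 0, "wy": 0, "wz": 0, "hand": 85}, {"dx": 4.0, "dy": 0, "dz": -3.4, "wx": 0, "wy": 0, "wz": 0, "hand": 85}, {"dx": 4.0, "dy": 0, "dz": -3.4, "wx": 0, "wy": 0, "wz": 0, "hand": 85}]'

```text
clock: 31.2
eef_pos: [0.3478, 0.1652, 0.251]
tool_rot: [0.032, 0.999, -0.001, -0.002]
ft_force: [0.8, -0.3, 0.4]
grip_width: 0.085
grasp_force: 0.0
```

```bash
python3 - <<'E'
from h import *
o=bot.get_obs(); print(o['clock'],o['eef_pos'],o['grip_width'])
im=snap('top','top3.png')
cv2.imwrite('pics/c3.png',cv2.resize(im[170:340,200:480],(0,0),fx=2.85,fy=2.85,interpolation=2)[:,:,::-1])
E
```

```text
31.2 [0.34781145 0.16519033 0.25099775] 0.08496261413526636
```

View pics/c3.png

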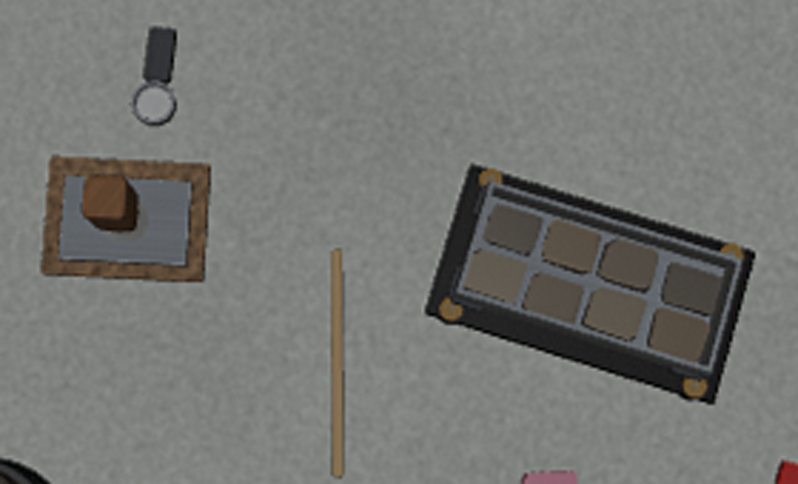

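The picture shows all eight chips lying flat in two rows of four in the pan (around 590,280). The tamper stands upright in the middle of its rest (125,215), and the probe and loupe are unmoved. I'll hand the job in.

```bash
python3 -c "
from workcell import bot
print(bot.job_done())"
```

```text
the job is handed in; nothing more can be done
None
```

Job handed in at about 31 s: all eight chips lie flat in one layer, each half was bedded for over a second (about 15 N at +y, about 18 N at -y), and the tamper stands upright and released in the middle of its cork rest.

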